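Cock and load the desk catapult

TASK

Cock the toy catapult: draw its sprung throwing arm down by the crossbar handle until it is past the hook of the catch at the back, then ease it up so that the hook holds it, without letting it fly or snap and without forcing the catch; feel for the catch, as its height is set differently each time. Then gently set the wooden ball from its little stand into the cup of the cocked arm and leave the catapult cocked and loaded, with nothing dropped and the other things on the desk left as they stand.

Things in the scene. Friction and masses are not known exactly. Their poses are not given: they have to be found in the camera images.
- frame: Toy catapult of pale wood, fixed to the desk. Origin: on the desk under the arm's hinge; x = throwing direction, z up. Baseboard 300 x 90 x 12 mm, from 255 mm behind the origin (-x) to 45 mm in front of it. Two braced uprights 110 mm high, 58 mm over their outsides, carry the hinge. The catch stands at the back.
- hinge (a point): The throwing arm's hinge: mid-point of its axis, which runs along the frame's y, 70 mm above the desk.
- catch_foot (a point): Point on the baseboard (12 mm up) below the catch, 200 mm behind the hinge. Above it an aluminium carriage 50 mm wide bears an upright steel hook (16 mm wide) and, under the hook's nose, a rubber buffer. The carriage's height differs by +-10 mm each time and is not measured: the arm hooks with its pin 60 to 80 mm above the desk. 16 N on the catch harms it; 2 N on the hook or its rear tail fires it.
- beam (a joint): Throwing arm's angle, rad: 0 at rest (slanting up and back, 1.0 rad above level), grows as drawn; 1.0 = level. Beam 24 x 10 mm, end pin 200 mm from the hinge. A spring lifts it: about 3 N at the handle at rest, 7 N level. From 0.85 on the pin pushes the light hook aside, then it springs over the pin (0.95 to 1.05). 2.5 mm lower the pin meets the buffer (3 N/mm), a sign that the hook is over.
- handle_left (a point): Left (+y of frame) half of the arm's crossbar handle, a round steel bar 10 mm thick and 150 mm long, parallel to the frame's y, 165 mm from the hinge. The point is on the bar's axis, 52 mm left of the beam's middle. It moves with the arm on a 165 mm arc about the hinge, from 209 mm above the desk at rest to 62 to 78 mm when cocked.
- cup (a point): Where the ball's centre is when it sits in the cup: 115 mm from the hinge along the beam, 24 mm off its mid-line on the upper side. The cup is a round wooden seat 33 mm wide, 9 mm high on the beam, with a hole 23 mm wide on whose rim the ball sits; the rim is 10 mm below this point. It moves with the arm.
- handle_right (a point): The like point on the right (-y of frame) half of the handle.
- ball_center (a point): Centre of the wooden ball, 30 mm in diameter, about 30 g, that sits on a round stand (base 48 mm wide, seat 33 mm wide like the cup, its rim 24 mm above the desk), left or right of the catapult. At the start the centre is 34 mm above the desk.
- robot_toy: Steel toy robot, 145 mm tall, 100 mm wide, standing beside the catapult; origin under its feet. Bystander.
- helmet_toy: Toy figure with a round helmet, 140 mm tall; origin under its feet. Bystander.
- mug: White mug, 80 mm wide, 95 mm high; origin under its base. Bystander.
- mouse: Black computer mouse, about 75 x 60 x 36 mm; origin under it. Bystander.
- die: White die, 22 mm; origin under its centre. Bystander.
- gamepad: Black gamepad, 160 mm wide, 45 mm high; origin under its centre. Bystander.

How it is judged:
On the way:
1. the throwing arm is held down by the hook of the catch, with the robot off it (value of joint beam above 0.9 rad and contact force between each of the fingers, the arm and beam below 0.05 N), for 0.4 s.
At the end, for the whole second after the job is handed in: Throwing arm held down by the catch's hook (joint beam above 0.90 rad), the ball seated in its cup (centre within 6 mm of site cup), the robot off everything (value of joint beam above 0.9 rad and distance between ball_center and cup below 0.006 m); the robot touches nothing.
It fails at once if the throwing arm flies or snaps up (faster than 3 rad/s) (velocity of joint beam below -3 rad/s).
It fails at once if the catch is forced: arm against hook or buffer above 16 N (contact force between beam and frame above 16 N).
It fails at once if the ball is dropped (height (world z) of ball_center below 0.026 m).
It fails at once if a bystander is moved more than 20 mm (distance of any of robot_toy, helmet_toy, mug, mouse, die, gamepad from where it was at the start of the episode above 0.02 m).
It also fails if it takes over 61 s, if anything falls off the work surface, if the arm or the gripper's body presses on something with over 40 N, if the wrist force passes 120 N, or if a joint passes its speed limit or range.

ROBOT

A 7-joint arm with a two-finger parallel gripper is mounted at the origin on the work surface. World frame = base frame: x ahead of the robot, y to its left, z up, the work surface at z = 0. Lengths are in m, angles in rad, forces in N, time in s.
With the tool pointing down it reaches from about 0.4 to 0.85 m from the base axis. Payload 4.5 kg.
Tool frame: the origin (TCP) lies midway between the tips of the shut fingers; the grasp point (between the pads) lies 19 mm behind it; z points along the fingers, y is the direction in which the jaws open and shut (so a half turn about z gives the same grasp; the last joint's range is limited). The gripper opens to 88 mm and grips with 3 to 60 N. Pads are 18 mm wide; open, the fingers measure 123 mm over their backs; the gripper's body (75 mm by 187 mm) begins 45 mm behind the grasp point.
Start: joints at [-1.122, 0.689, -0.195, 1.565, 0.157, 0.902, -0.215], TCP at [0.252, 0.572, 0.239] pointing down, gripper open.
Joint ranges: [-3.01, 3.01], [-0.46, 2.08], [-1.47, 1.51], [0.13, 2.56], [-1, 4.14], [0.04, 2.09], [-2.66, 2.66]. Speed limits (rad/s): [2.57, 2.57, 3.14, 3.14, 3.14, 3.14, 3.14].

INTERFACE

Orientations are given as a unit quaternion [x, y, z, w].
In Python, from plant import get_state, snapshot, finish_job, regions_of gives the robot as it stands.
- The arm moves only by the tool send_rows, never from a script. Its argument "series" is a list of rows, each an object of numbers: "grip": the opening, from 0 (shut) to 1 (fully open); "dx", "dy", "dz": the shift along the tool's x, y, z in mm; "turn": the turn about the tool's z in rad. A call has 1 to 20 rows; each row shifts and turns the commanded pose from where the row before left it, along the tool's axes as they then stand; what a row does not reach is not made up. A row lasts 1/10 s, in which the tool goes at most 50 mm and 8.59 degrees, less where a joint would pass 70% of its speed; a pose out of reach is approached as far as the arm can. A call is refused whole if a number of a shift passes 50 or a number of a turn 0.15, either way. A call with a gripper value outside its range is refused whole. The fingers move at their own pace and stop on an object; "force" is the grip in N (left out, the last holds). Time passes only in rows, so rows that do not move let the fingers close. It gives the time, the measured TCP pose, the force and the opening at its end, in the units of the state.
- get_state(): the state, without advancing time (a new reading comes with each control period).
- snapshot(name): name is "side" or "top" or "wrist"; returns a dict with "img" (400x640x3 uint8, red, green, blue), "depth" (400x640 float32, m along the optical axis (not along the pixel's ray), 0 where there is no reading), "fov_y" (degrees; the focal length in pixels is half the picture's height over the tangent of half this angle, whatever the lens; pixels are square), "cx", "cy" (the principal point, pixels), "R" (3x3) and "t" (3): a world point X has camera coordinates R X + t. Camera axes: x right, y down, z forward; pixel columns grow to the right and rows downward; lengths in m; the calibration is good to about 2 mm. A picture is of the moment at which its call begins.
- finish_job(): hands the job in, once; it reports no verdict.
Trained networks look in a picture, given as the dict that the camera call returned (one of the last four; its "shot" number tells which), for a name from the list of things; names that differ only in an ending like _2 or _b are one class to them, and where a whole thing is asked for, a point or a joint stands for the part that bears it (a point fixed in the world has none). Each returns a list of dicts, best first, with "score" (0 to 1); they miss things now and then, are a little off and sometimes report something else, mostly with a low value. They report only what shows in the picture. A call takes as long as a camera call.
- regions_of(picture, target): "pixels" (400x640 bool, what is visible of it) and "extent" ([left, top, right, bottom] in pixels, round what is visible of it).
The state is a dict: "clock": time; "q": joint angles; "qd": joint speeds; "joint_torque": joint torques, N m; "tool_pos": TCP position; "eef_rot": TCP orientation; "contact_force": force on the tool from outside, world axes, zero at the start; "moment": the same for the moment, N m; "opening": opening from 0.0 (shut) to 1.0 (fully open).
Only numpy, scipy, OpenCV 4.12 (cv2) and the standard library are available. Lean on these libraries where they do the work, as an engineer would, in place of code of your own. Each camera call takes 0.05 s, during which the arm holds its last target.

## Working session

There is one attempt and no reset: what is moved stays moved. The work goes in short steps, Python scripts to look and compute and a tool call to move; the robot and the scene stay as the last step left them, time stands still between calls to the robot, and variables do not carry over. Pictures are saved under pics/ and viewed, and the job is handed in when it is done.

Besides the shell and the picture viewer there is one more tool, called after ">>>" as name(argument=value, ...), one argument or row to a line, values as JSON. send_rows: Moves the arm, as the interface text tells. Its arguments: {"type":"object","properties":{"series":{"type":"array","items":{"type":"object","properties":{"grip":{"type":"number"},"dx":{"type":"number"},"dy":{"type":"number"},"dz":{"type":"number"},"turn":{"type":"number"}}}},"force":{"type":"number"}},"required":["series"]}

```bash
ls; mkdir -p pics; python3 - <<'E'
from plant import *
import cv2, pickle
s=get_state(); print({k:(v if not hasattr(v,'round') else v) for k,v in s.items()})
for n in ["side","top","wrist"]:
    p=snapshot(n); cv2.imwrite(f"pics/{n}0.png",p["img"][:,:,::-1]); pickle.dump(p,open(f"pics/{n}0.pkl","wb"))
    print(n,p["fov_y"],p["cx"],p["cy"],p["R"],p["t"],p["shot"])
E
```

```text
pics
{'clock': 0.0, 'q': array([-1.12218779,  0.69000078, -0.19448716,  1.56631177,  0.15727627,
        0.90249742, -0.21512481]), 'qd': array([ 0.00010523, -0.00171275,  0.00025025, -0.00061068,  0.00081598,
        0.00114664, -0.00044816]), 'joint_torque': array([ 8.07381202e-04, -5.27561724e+01, -1.26636062e+00, -1.53420854e+01,
       -5.25656529e-02,  6.60338905e-03,  1.63702443e-04]), 'tool_pos': array([0.25168731, 0.57140556, 0.23790746]), 'eef_rot': array([ 2.05910520e-01,  9.78570396e-01, -9.06498445e-04, -1.25225522e-04]), 'contact_force': array([-0.85119332, -0.27397642, -0.30688797]), 'moment': array([-0.01052942, -0.00575141, -0.08830625]), 'opening': 1.001194510771284}
side 57.40823932362314 321.4079214672582 197.65935840041712 [[ 0.85505466 -0.51848613  0.00732572]
 [-0.32197341 -0.54194653 -0.77629059]
 [ 0.40646605  0.6614122  -0.63033265]] [-0.47917033  0.27701624  0.91054906] 1
top 45.48908627761252 319.5437242361849 200.07810397184448 [[-0.00318456 -0.99973632 -0.02274104]
 [-0.99645316  0.00508475 -0.08399555]
 [ 0.08408904  0.02239289 -0.9962066 ]] [0.00315585 0.54839124 1.39511886] 2
wrist 66.1507113875734 320.8382499759589 201.72785418223535 [[ 0.40244167  0.91544371 -0.00187475]
 [ 0.87283281 -0.38309018  0.30233226]
 [ 0.27604997 -0.12330744 -0.95320076]] [-0.62390062 -0.04324517  0.38995661] 3
```

View pics/side0.png

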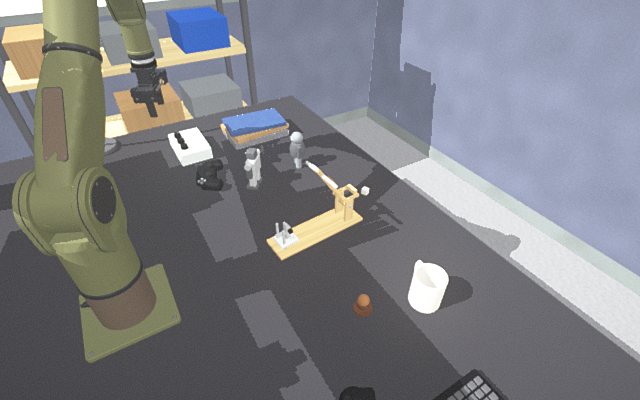

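View pics/top0.png

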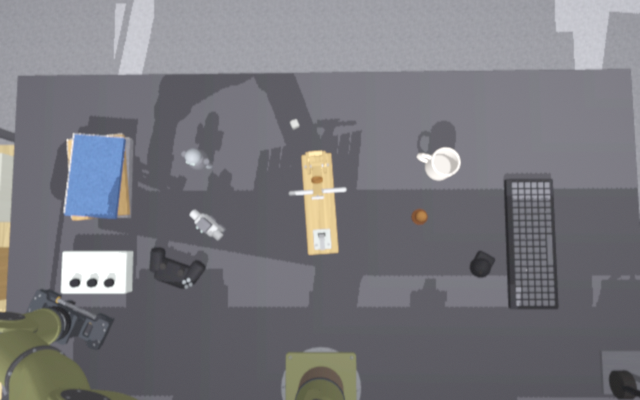

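View pics/wrist0.png

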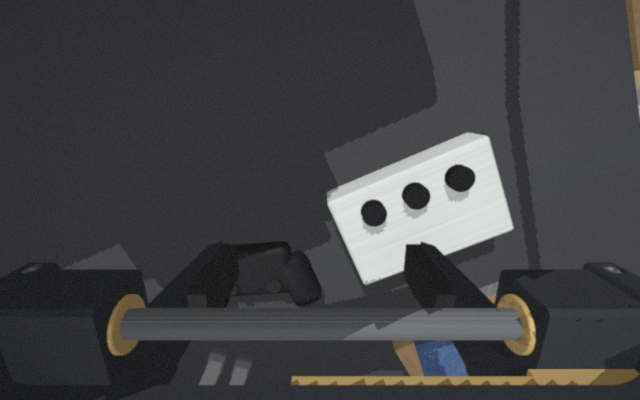

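The side and top views show the catapult at about x=0.5 ahead of the robot, throwing away from it. In the top view the base runs from (317,152) to (322,253), the crossbar handle is at (318,191) and the ball is at (420,216). The mug and mouse are to the right, the toys and gamepad to the left. Next I'll work out metric positions.

```bash
cat > h.py <<'E'
import numpy as np, cv2, pickle
def K(p):
    f=p["img"].shape[0]/2/np.tan(np.radians(p["fov_y"])/2); return f
def cloud(p):
    f=K(p); v,u=np.mgrid[:400,:640]; d=p["depth"]
    c=np.stack([(u-p["cx"])/f*d,(v-p["cy"])/f*d,d],-1)
    return (c-np.array(p["t"]))@np.array(p["R"])   # R^T (c-t)
def proj(p,X):
    c=np.array(X)@np.array(p["R"]).T+p["t"]; f=K(p)
    return np.stack([c[...,0]/c[...,2]*f+p["cx"],c[...,1]/c[...,2]*f+p["cy"]],-1)
def load(n): return pickle.load(open(f"pics/{n}.pkl","rb"))
def save(p,n): cv2.imwrite(f"pics/{n}.png",p["img"][:,:,::-1]); pickle.dump(p,open(f"pics/{n}.pkl","wb"))
E
python3 - <<'E'
from h import *; from plant import *
np.set_printoptions(precision=4,suppress=True)
for cam in ["top","side"]:
    p=snapshot(cam); save(p,cam+"1"); W=cloud(p)
    for t in ["frame","beam","ball_center","robot_toy","helmet_toy","mug","mouse","die","gamepad","handle_left"]:
        r=regions_of(p,t)
        for q in r[:1]:
            m=q["pixels"]&(p["depth"]>0); P=W[m]
            print(cam,t,round(q["score"],2),q["extent"],m.sum(),"med",np.median(P,0),"min",np.percentile(P,2,axis=0),"max",np.percentile(P,98,axis=0))
p=load("top1");W=cloud(p)
# baseboard rect
m=(W[...,2]>0.006)&(W[...,2]<0.02); u=np.zeros_like(m);u[145:260,295:345]=1;m&=u
print(m.sum()); q=W[m][:,:2].astype(np.float32); print(cv2.minAreaRect(q), cv2.boxPoints(cv2.minAreaRect(q)))
E
```

```text
top frame 0.61 [299.8, 152.7, 336.4, 257.3] 2653 med [ 0.5194 -0.0029  0.0124] min [ 0.3945 -0.0448  0.0032] max [0.6781 0.0481 0.1119]
top beam 0.95 [289.9, 161.0, 345.5, 197.2] 590 med [0.5661 0.007  0.192 ] min [ 0.5356 -0.0588  0.0011] max [0.6506 0.0703 0.2406]
top robot_toy 0.97 [189.8, 212.4, 228.8, 238.8] 526 med [0.4716 0.3084 0.1153] min [0.438  0.2752 0.0112] max [0.5082 0.3537 0.148 ]
top helmet_toy 0.65 [182.6, 147.7, 212.9, 168.7] 437 med [0.6582 0.3433 0.0995] min [0.6382 0.3162 0.0009] max [0.6874 0.3876 0.1405]
top mug 0.81 [418.9, 150.4, 459.7, 180.8] 919 med [ 0.6548 -0.3591  0.0348] min [ 0.6099 -0.3927 -0.0026] max [ 0.685  -0.2948  0.0968]
top mouse 0.66 [470.4, 251.5, 495.8, 280.0] 446 med [ 0.3565 -0.4687  0.0251] min [ 0.3241 -0.5032  0.0114] max [ 0.3907 -0.4421  0.0367]
top gamepad 0.51 [412.5, 211.6, 424.9, 222.6] 81 med [ 0.4982 -0.2945  0.044 ] min [ 0.4845 -0.3098  0.0326] max [ 0.5103 -0.2834  0.0523]
side frame 0.89 [266.4, 188.4, 361.8, 261.5] 2370 med [ 0.5305 -0.0154  0.0131] min [ 0.3955 -0.0505  0.0031] max [0.6751 0.042  0.1019]
side beam 0.84 [
[... 700 characters left out ...]
 376.9, 398.8] 443 med [ 0.3614 -0.4665  0.0307] min [ 0.3292 -0.4864  0.003 ] max [ 0.3953 -0.4461  0.0374]
side die 0.42 [365.2, 186.4, 368.0, 192.2] 39 med [0.7774 0.0725 0.0202] min [0.7713 0.0625 0.0064] max [0.7895 0.0828 0.0242]
side gamepad 0.84 [194.2, 159.8, 221.9, 188.8] 638 med [0.3415 0.4068 0.0324] min [0.2978 0.3443 0.0065] max [0.4008 0.4879 0.0448]
side handle_left 0.79 [308.6, 163.6, 344.8, 205.1] 246 med [ 0.5625 -0.0071  0.2037] min [ 0.5366 -0.0702  0.0733] max [0.6365 0.0414 0.2397]
1972
((0.5470644235610962, 0.0012389570474624634), (0.14692363142967224, 0.34133538603782654), 89.57281494140625) [[ 0.3759 -0.0709]
 [ 0.7172 -0.0735]
 [ 0.7183  0.0734]
 [ 0.3769  0.076 ]]
```

```bash
python3 - <<'E'
from h import *
np.set_printoptions(precision=4,suppress=True)
for cam in ["top1","side1"]:
    p=load(cam);W=cloud(p);hsv=cv2.cvtColor(p["img"],cv2.COLOR_RGB2HSV)
    roi=(W[...,0]>.35)&(W[...,0]<.75)&(abs(W[...,1])<.1)
    wood=(hsv[...,1]>50)&(hsv[...,2]>120)
    m=(W[...,2]>0.004)&(W[...,2]<0.02)&roi&wood
    P=W[m][:,:2].astype(np.float32); print(cam,m.sum(),cv2.minAreaRect(P)); 
    v,u=np.nonzero(m); print(np.cov(P.T)); 
    w,V=np.linalg.eigh(np.cov(P.T)); print("dir",np.degrees(np.arctan2(V[1,1],V[0,1])))
    # handle: z>0.19
    m=(W[...,2]>0.195)&(W[...,2]<0.225)&roi; P=W[m]; print("handle",m.sum(),P[:,1].min(),P[:,1].max())
    h=P[(abs(P[:,1]-np.median(P[:,1]))<.09)]
    a=cv2.fitLine(h.astype(np.float32),cv2.DIST_HUBER,0,.01,.01).ravel(); print(a, "ang of axis (y)",np.degrees(np.arctan2(a[0],a[1])), "mean",h.mean(0))
    # uprights tops
    m=(W[...,2]>0.09)&(W[...,2]<0.12)&roi; P=W[m]; print("upr",m.sum(),np.percentile(P,[2,50,98],axis=0))
    m=(W[...,2]>0.025)&(W[...,2]<0.12)&roi&(W[...,0]<.5); P=W[m]; print("catch",m.sum(),np.percentile(P,[2,50,98],axis=0))
p=load("top1"); cv2.imwrite("pics/topz.png",cv2.resize(p["img"][140:265,280:440,::-1],None,fx=5,fy=5,interpolation=cv2.INTER_CUBIC))
p=load("side1"); cv2.imwrite("pics/sidez.png",cv2.resize(p["img"][150:320,250:400,::-1],None,fx=3.5,fy=3.5,interpolation=cv2.INTER_CUBIC)[:600])
E
```

```text
top1 1945 ((0.5458985567092896, 0.0022329725325107574), (0.31334561109542847, 0.09339234232902527), 4.31995964050293)
[[0.0065 0.0003]
 [0.0003 0.0009]]
dir -176.69022149528575
handle 241 -0.06911399538009627 0.07565897043106529
[-0.068   0.9977  0.003   0.5564 -0.0136  0.212 ] ang of axis (y) -3.900734 mean [0.5562 0.0026 0.2119]
upr 240 [[ 0.6188 -0.0194  0.0922]
 [ 0.6501  0.0089  0.1019]
 [ 0.6773  0.0372  0.1164]]
catch 336 [[ 0.4041 -0.0296  0.0265]
 [ 0.4329 -0.0062  0.0339]
 [ 0.4595  0.0202  0.0874]]
side1 1660 ((0.5413414835929871, 0.0008259713649749756), (0.30164188146591187, 0.09381317347288132), 3.8100485801696777)
[[0.0063 0.0005]
 [0.0005 0.0008]]
dir -175.05614834865253
handle 128 -0.07150624303870294 0.07476810028832075
[-0.0696  0.9976 -0.0073  0.5553 -0.0111  0.2123] ang of axis (y) -3.9896626 mean [ 0.5553 -0.0111  0.2123]
upr 203 [[ 0.6149 -0.0209  0.0917]
 [ 0.6564 -0.0034  0.1016]
 [ 0.6797  0.0351  0.1163]]
catch 387 [[ 0.405  -0.0318  0.026 ]
 [ 0.4311 -0.0138  0.0431]
 [ 0.4612  0.0114  0.0871]]
```

View pics/topz.png

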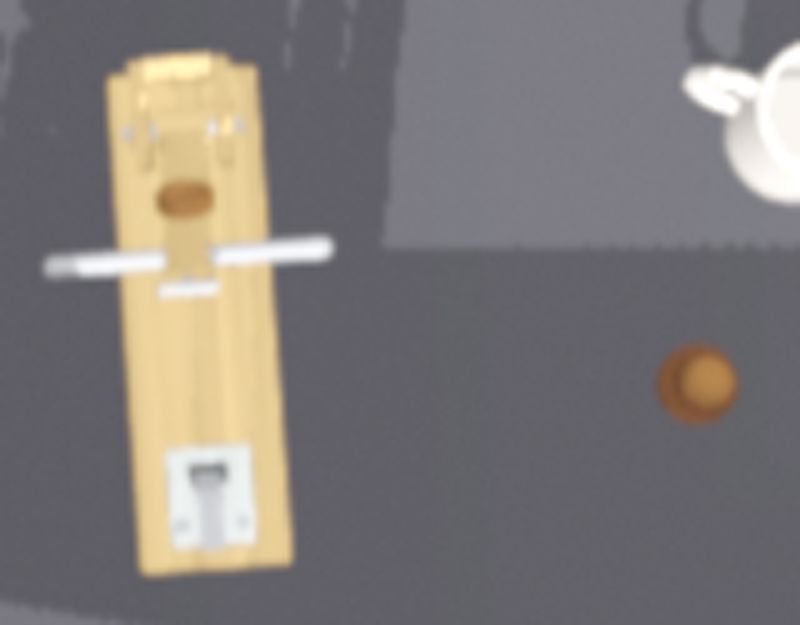

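View pics/sidez.png

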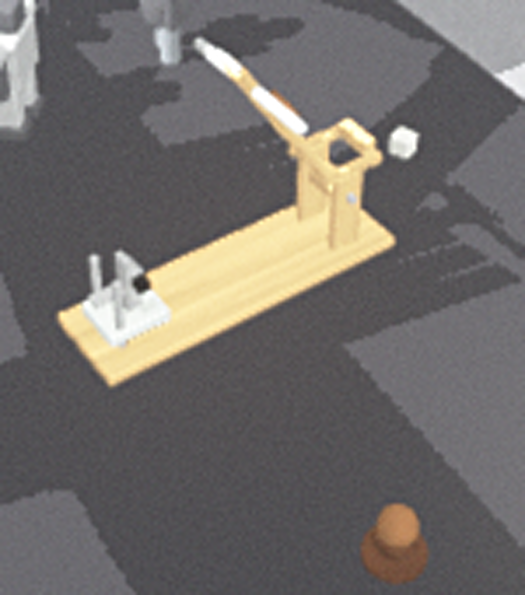

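>>> send_rows(
  series=[
    {"dz": -30, "grip": 1},
    {"dz": -30},
    {"dz": -20},
    {"dx": -15, "turn": 0.02},
    {"dx": -30, "turn": 0.05},
    {"dx": -38, "turn": 0.06},
    {"dx": -38, "turn": 0.06},
    {"dx": -38, "turn": 0.06},
    {"dx": -38, "turn": 0.06},
    {"dx": -38, "turn": 0.06},
    {"dx": -38, "turn": 0.06},
    {"dx": -38, "turn": 0.06},
    {"dx": -38, "turn": 0.06},
    {"dx": -38, "turn": 0.06},
    {"dx": -38, "turn": 0.06},
    {"dx": -38, "turn": 0.06},
    {"dx": -38, "turn": 0.06},
    {"dx": -38, "turn": 0.06},
    {"dx": -38, "turn": 0.06},
    {"dx": -38, "turn": 0.06},
  ],
  force=30,
)

```text
schema error: expected keys grip, dx, dy, dz, turn
```

>>> send_rows(
  series=[
    {"dx": 0, "dy": 0, "turn": 0, "dz": -30, "grip": 1},
    {"dx": 0, "dy": 0, "turn": 0, "dz": -30, "grip": 1},
    {"dx": 0, "dy": 0, "turn": 0, "dz": -20, "grip": 1},
    {"dx": -15, "dy": 0, "turn": 0.02, "dz": 0, "grip": 1},
    {"dx": -30, "dy": 0, "turn": 0.05, "dz": 0, "grip": 1},
    {"dx": -38, "dy": 0, "turn": 0.06, "dz": 0, "grip": 1},
    {"dx": -38, "dy": 0, "turn": 0.06, "dz": 0, "grip": 1},
    {"dx": -38, "dy": 0, "turn": 0.06, "dz": 0, "grip": 1},
    {"dx": -38, "dy": 0, "turn": 0.06, "dz": 0, "grip": 1},
    {"dx": -38, "dy": 0, "turn": 0.06, "dz": 0, "grip": 1},
    {"dx": -38, "dy": 0, "turn": 0.06, "dz": 0, "grip": 1},
    {"dx": -38, "dy": 0, "turn": 0.06, "dz": 0, "grip": 1},
    {"dx": -38, "dy": 0, "turn": 0.06, "dz": 0, "grip": 1},
    {"dx": -38, "dy": 0, "turn": 0.06, "dz": 0, "grip": 1},
    {"dx": -38, "dy": 0, "turn": 0.06, "dz": 0, "grip": 1},
    {"dx": -38, "dy": 0, "turn": 0.06, "dz": 0, "grip": 1},
    {"dx": -38, "dy": 0, "turn": 0.06, "dz": 0, "grip": 1},
    {"dx": -38, "dy": 0, "turn": 0.06, "dz": 0, "grip": 1},
    {"dx": -38, "dy": 0, "turn": 0.06, "dz": 0, "grip": 1},
    {"dx": -38, "dy": 0, "turn": 0.06, "dz": 0, "grip": 1},
  ],
  force=30,
)

```text
clock: 3.25
tool_pos: [0.6335, 0.1171, 0.3173]
eef_rot: [0.64, 0.768, -0.001, -0.0]
contact_force: [1.4, -0.4, -0.2]
opening: 1.001
```

>>> send_rows(
  series=[
    {"dx": 0, "dy": 0, "turn": 0.112, "dz": 0, "grip": 1},
    {"dx": -26, "dy": -14, "turn": 0, "dz": 0, "grip": 1},
    {"dx": -27, "dy": -14, "turn": 0, "dz": 0, "grip": 1},
    {"dx": -27, "dy": -14, "turn": 0, "dz": 0, "grip": 1},
    {"dx": -27, "dy": -14, "turn": 0, "dz": 0, "grip": 1},
    {"dx": -27, "dy": -14, "turn": 0, "dz": 0, "grip": 1},
    {"dx": -27, "dy": -14, "turn": 0, "dz": 0, "grip": 1},
    {"dx": 0, "dy": 0, "turn": 0, "dz": 20, "grip": 1},
    {"dx": 0, "dy": 0, "turn": 0, "dz": 20, "grip": 1},
    {"dx": 0, "dy": 0, "turn": 0, "dz": 0, "grip": 1},
  ],
  force=30,
)

```text
clock: 4.25
tool_pos: [0.5588, -0.0479, 0.2757]
eef_rot: [0.681, 0.732, -0.003, -0.002]
contact_force: [-1.0, -0.1, 0.6]
opening: 1.003
```

```bash
python3 - <<'E'
from h import *; from plant import *
np.set_printoptions(precision=4,suppress=True)
s=get_state(); print(s["tool_pos"],s["eef_rot"],s["contact_force"],s["clock"],s["q"])
for n in ["wrist","side"]:
    p=snapshot(n); save(p,n+"2")
cv2.imwrite("pics/side2z.png",cv2.resize(p["img"][100:300,220:420,::-1],None,fx=3,fy=3,interpolation=cv2.INTER_CUBIC))
p=load("wrist2"); W=cloud(p)
# handle points
m=(W[...,2]>.195)&(W[...,2]<.225)&(W[...,0]>.5)&(W[...,0]<.62)&(abs(W[...,1])<.09)
print(m.sum(), np.percentile(W[m],[2,50,98],axis=0))
E
```

```text
[ 0.5588 -0.0479  0.2757] [ 0.6812  0.7321 -0.0025 -0.0024] [-1.0013 -0.1197  0.6461] 4.25 [-0.0404  0.5597  0.0715  1.7188 -0.0489  0.8719  0.1241]
3603 [[ 0.5496 -0.0653  0.1973]
 [ 0.5577  0.0099  0.2127]
 [ 0.5701  0.0728  0.2234]]
```

View pics/wrist2.png

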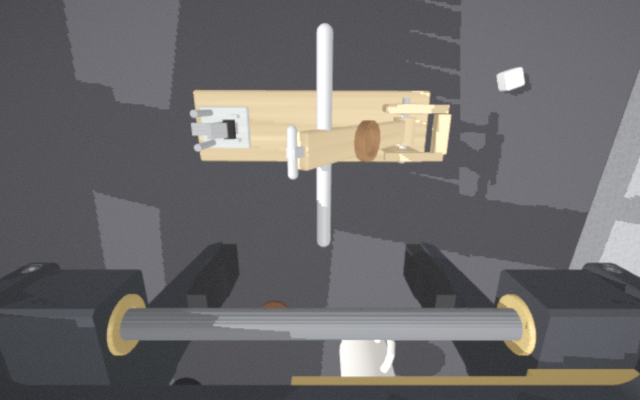

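View pics/side2z.png

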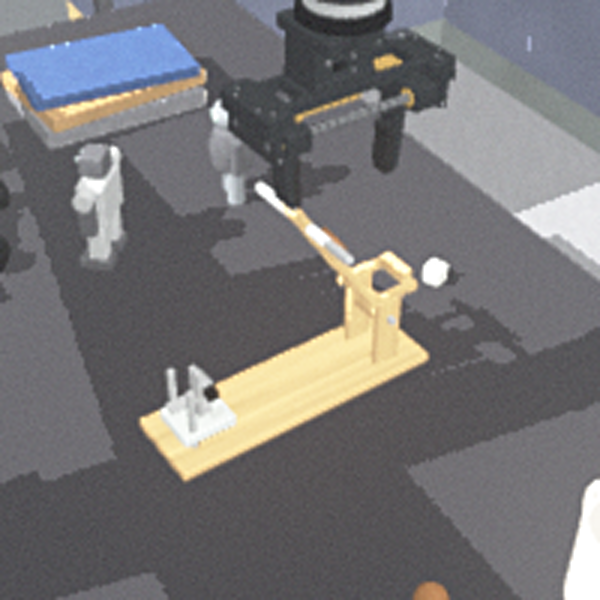

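The wrist view shows the bar along column ~325, central between the fingers, with the hook and its black buffer at (228,130). The side view shows the gripper clear above the handle. I'll refine the geometry from the wrist depth.

```bash
python3 - <<'E'
from h import *
np.set_printoptions(precision=4,suppress=True)
p=load("wrist2"); W=cloud(p); print("cam",-np.array(p["R"]).T@p["t"])
u=np.zeros((400,640),bool)
def reg(a,b,c,d,zl,zh):
    m=np.zeros((400,640),bool); m[b:d,a:c]=1
    return W[m&(W[...,2]>zl)&(W[...,2]<zh)]
h=reg(310,20,340,115,.19,.23); g=reg(310,185,340,245,.19,.23)
for P in (h,g): print("bar",len(P),np.percentile(P,[1,50,99],axis=0))
print(np.degrees(np.arctan2(*cv2.fitLine(np.vstack([h,g]).astype(np.float32),cv2.DIST_HUBER,0,.01,.01).ravel()[:2])))
b=reg(190,85,445,165,.006,.018); 
print("base",cv2.minAreaRect(b[:,:2].astype(np.float32)),b[:,2].mean(),len(b))
print("pin",np.percentile(reg(285,120,300,182,.2,.26),[1,50,99],axis=0))
for n,a in dict(hook=(190,120,230,140),buf=(222,120,238,140),tail1=(188,105,212,118),tail2=(192,142,216,152),carr=(196,105,252,150)).items():
    P=reg(*a,.02,.13); print(n,len(P),np.percentile(P,[1,25,50,75,99],axis=0).tolist() if len(P) else 0)
cv2.imwrite("pics/w2z.png",cv2.resize(p["img"][85:175,180:320,::-1],None,fx=5.6,fy=5.6,interpolation=cv2.INTER_CUBIC))
E
```

```text
cam [0.555  0.0295 0.4213]
bar 1362 [[0.5488 0.024  0.2092]
 [0.5543 0.0509 0.2126]
 [0.5603 0.0755 0.2148]]
bar 778 [[ 0.5554 -0.069   0.2096]
 [ 0.5609 -0.0456  0.2128]
 [ 0.5665 -0.024   0.2147]]
-3.8593893
base ((0.5416660308837891, 0.0012480877339839935), (0.30042245984077454, 0.09012893587350845), 3.958165168762207) 0.011456457955903962 8377
pin [[ 0.5353 -0.0135  0.2294]
 [ 0.5394  0.0024  0.2401]
 [ 0.5429  0.0165  0.2422]]
hook 684 [[0.40490603729335906, -0.021655987847024497, 0.030765781943573017], [0.41600241600234167, -0.01059308227733541, 0.0550946309854699], [0.4370489081640194, -0.005724082980857394, 0.06089039021151856], [0.4445152014676923, -0.0010032712802331956, 0.08163903395926461], [0.4498371671676609, 0.004513293736864731, 0.08842381835930183]]
buf 319 [[0.4338136067258562, -0.0203554165539811, 0.031171283885923044], [0.44795049123821645, -0.01094307777420472, 0.05351459460372347], [0.44985778872524684, -0.005287311031943003, 0.06013497847119781], [0.452090179178125, 0.00015861834847450798, 0.06168948156582893], [0.45458426079471936, 0.005122343868205575, 0.0764
[... 340 characters left out ...]
387168124938]]
tail2 144 [[0.41656102815946433, -0.03171038288551011, 0.030632551931302352], [0.4208864551478703, -0.026953017987099672, 0.051260740559303075], [0.4229441911092182, -0.02493297685599284, 0.06866071167307367], [0.42377512880064006, -0.022963666674593042, 0.08078236415101098], [0.42443574236104953, -0.021135561698652498, 0.08251546507277627]]
carr 2117 [[0.4084045738602679, -0.03016488574591106, 0.024919694849398797], [0.4236596008160718, -0.015417015755310987, 0.03171618905587458], [0.4418833627701258, -0.0032717407631601214, 0.033163084829285865], [0.45255670288200023, 0.007119156030101961, 0.06040332667303919], [0.4644553542772592, 0.018588742587763475, 0.08794024419386325]]
```

View pics/w2z.png

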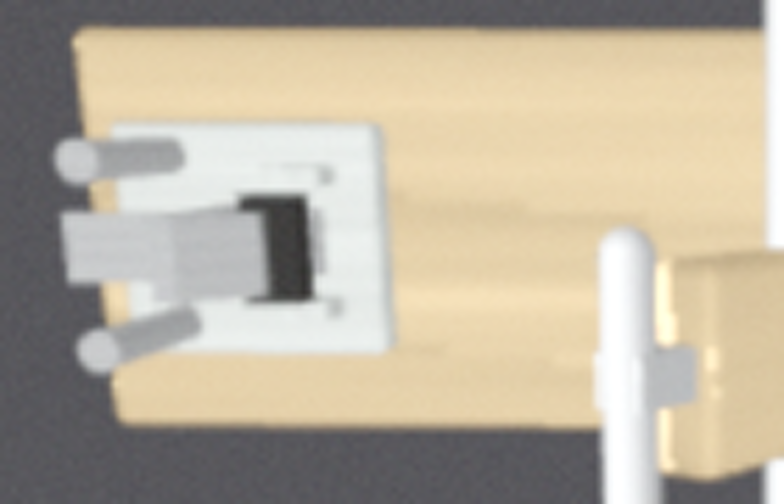

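>>> send_rows(
  series=[
    {"dx": 0, "dy": 2, "turn": 0.003, "dz": 20, "grip": 1},
    {"dx": 0, "dy": 0, "turn": 0, "dz": 30, "grip": 1},
    {"dx": 0, "dy": 0, "turn": 0, "dz": 26, "grip": 1},
    {"dx": 0, "dy": 0, "turn": 0, "dz": 10, "grip": 1},
    {"dx": 0, "dy": 0, "turn": 0, "dz": 0, "grip": 1},
  ],
  force=30,
)

```text
clock: 4.85
tool_pos: [0.5631, -0.0466, 0.1922]
eef_rot: [0.682, 0.732, -0.001, -0.001]
contact_force: [0.1, -0.8, 0.3]
opening: 0.999
```

>>> send_rows(
  series=[
    {"dx": 0, "dy": 0, "turn": 0, "dz": 0, "grip": 0.4},
    {"dx": 0, "dy": 0, "turn": 0, "dz": 0, "grip": 0.25},
    {"dx": 0, "dy": 0, "turn": 0, "dz": 0, "grip": 0.25},
    {"dx": 0, "dy": 0, "turn": 0, "dz": 0, "grip": 0.2},
    {"dx": 0, "dy": 0, "turn": 0, "dz": 0, "grip": 0.2},
  ],
  force=30,
)

```text
clock: 5.35
tool_pos: [0.5636, -0.0466, 0.1931]
eef_rot: [0.682, 0.732, 0.0, 0.0]
contact_force: [-1.2, -0.2, -0.3]
opening: 0.571
```

>>> send_rows(
  series=[
    {"dx": 0, "dy": -2.5, "turn": 0, "dz": 2, "grip": 0.25},
    {"dx": 0, "dy": 0, "turn": 0, "dz": 0, "grip": 0.2},
    {"dx": 0, "dy": 0, "turn": 0, "dz": 0, "grip": 0.2},
    {"dx": 0, "dy": 0, "turn": 0, "dz": 0, "grip": 0.2},
    {"dx": 0, "dy": 0, "turn": 0, "dz": 0, "grip": 0.2},
    {"dx": 0, "dy": 0, "turn": 0, "dz": 0, "grip": 0.2},
  ],
  force=30,
)

```text
clock: 5.95
tool_pos: [0.561, -0.0467, 0.1907]
eef_rot: [0.682, 0.732, 0.0, 0.0]
contact_force: [-0.2, 0.2, -0.1]
opening: 0.201
```

>>> send_rows(
  series=[
    {"dx": 0, "dy": 0, "turn": 0, "dz": 0, "grip": 0.05},
    {"dx": 0, "dy": 0, "turn": 0, "dz": 0, "grip": 0},
    {"dx": 0, "dy": 0, "turn": 0, "dz": 0, "grip": 0},
    {"dx": 0, "dy": 0, "turn": 0, "dz": 0, "grip": 0},
  ],
  force=30,
)

```text
clock: 6.35
tool_pos: [0.5602, -0.0468, 0.1907]
eef_rot: [0.682, 0.732, -0.0, -0.001]
contact_force: [-2.9, -0.1, 3.7]
opening: 0.096
```

```bash
python3 - <<'E'
from h import *; from plant import *
np.set_printoptions(precision=4,suppress=True)
s=get_state(); print(s["tool_pos"],s["eef_rot"],s["contact_force"],s["moment"],s["clock"],s["opening"])
p=snapshot("wrist"); save(p,"wrist3")
E
```

```text
[ 0.5602 -0.0468  0.1907] [ 0.6816  0.7317 -0.0004 -0.0005] [-2.8832 -0.063   3.7067] [-0.0748  0.7419 -0.0264] 6.35 0.09638708277502724
```

View pics/wrist3.png

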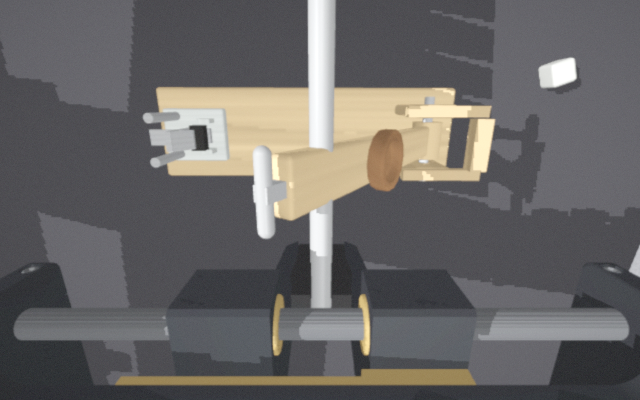

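The bar is held between the fingers (322,260). Next I'll draw along the arc and check on the way.

>>> send_rows(
  series=[
    {"dx": 0, "dy": -6.8, "dz": 4.6, "turn": 0, "grip": 0},
    {"dx": 0, "dy": -6.6, "dz": 5.0, "turn": 0, "grip": 0},
    {"dx": 0, "dy": -6.3, "dz": 5.3, "turn": 0, "grip": 0},
    {"dx": 0, "dy": -6.1, "dz": 5.6, "turn": 0, "grip": 0},
    {"dx": 0, "dy": -5.8, "dz": 5.9, "turn": 0, "grip": 0},
    {"dx": 0, "dy": -5.5, "dz": 6.2, "turn": 0, "grip": 0},
    {"dx": 0, "dy": 0, "dz": 0, "turn": 0, "grip": 0},
  ],
  force=35,
)

```text
clock: 7.1
tool_pos: [0.5243, -0.0493, 0.1583]
eef_rot: [0.682, 0.732, 0.001, 0.001]
contact_force: [-1.7, 0.9, 7.0]
opening: 0.095
```

```bash
cat > st.py <<'E'
from h import *; from plant import *
np.set_printoptions(precision=4,suppress=True)
def st():
    s=get_state(); t=np.array(s["tool_pos"]); q=s["eef_rot"]
    from scipy.spatial.transform import Rotation as Ro
    R=Ro.from_quat(q).as_matrix(); g=t-R[:,2]*0.019
    yaw=0.0685; r=g-np.array([0.6464,0.0084,0.070]); ex=np.array([np.cos(yaw),np.sin(yaw)])
    fx=r[:2]@ex; fy=r[:2]@np.array([-ex[1],ex[0]])
    print("tcp",t,"q",q,"F",s["contact_force"],"M",s["moment"],"t",s["clock"],"open",s["opening"])
    print("grasp frame x,y,z+70",np.round([fx*1e3,fy*1e3,r[2]*1e3],1),"r",round(np.hypot(fx,r[2])*1e3,1),"theta",round(np.arctan2(r[2],-fx),4))
if __name__=="__main__": st()
E
python3 st.py
```

```text
tcp [ 0.5243 -0.0493  0.1583] q [0.6816 0.7317 0.0006 0.0005] F [-1.7189  0.8762  6.9674] M [ 0.0831  0.3234 -0.0096] t 7.1 open 0.09457161376503855
grasp frame x,y,z+70 [-125.8  -49.2  107.3] r 165.3 theta 0.7066
```

>>> send_rows(
  series=[
    {"dx": 0, "dy": -5.2, "dz": 6.4, "turn": 0, "grip": 0},
    {"dx": 0, "dy": -4.8, "dz": 6.7, "turn": 0, "grip": 0},
    {"dx": 0, "dy": -4.5, "dz": 6.9, "turn": 0, "grip": 0},
    {"dx": 0, "dy": -4.1, "dz": 7.1, "turn": 0, "grip": 0},
    {"dx": 0, "dy": -3.8, "dz": 7.3, "turn": 0, "grip": 0},
    {"dx": 0, "dy": -3.4, "dz": 7.5, "turn": 0, "grip": 0},
    {"dx": 0, "dy": -3.0, "dz": 7.7, "turn": 0, "grip": 0},
    {"dx": 0, "dy": -2.6, "dz": 7.8, "turn": 0, "grip": 0},
    {"dx": 0, "dy": -2.2, "dz": 7.9, "turn": 0, "grip": 0},
    {"dx": 0, "dy": 0, "dz": 0, "turn": 0, "grip": 0},
  ],
  force=40,
)

```text
clock: 8.1
tool_pos: [0.4904, -0.0516, 0.0925]
eef_rot: [0.682, 0.732, 0.0, -0.0]
contact_force: [-2.7, 0.3, 7.5]
opening: 0.085
```

```bash
python3 st.py; python3 - <<'E'
from st import *
p=snapshot("wrist"); save(p,"wrist4")
E
```

```text
tcp [ 0.4904 -0.0516  0.0925] q [ 0.6816  0.7318  0.0001 -0.0002] F [-2.7489  0.2694  7.5102] M [ 0.1412  0.4861 -0.0487] t 8.1 open 0.08489339821991755
grasp frame x,y,z+70 [-159.7  -49.2   41.5] r 165.1 theta 0.2544
```

View pics/wrist4.png

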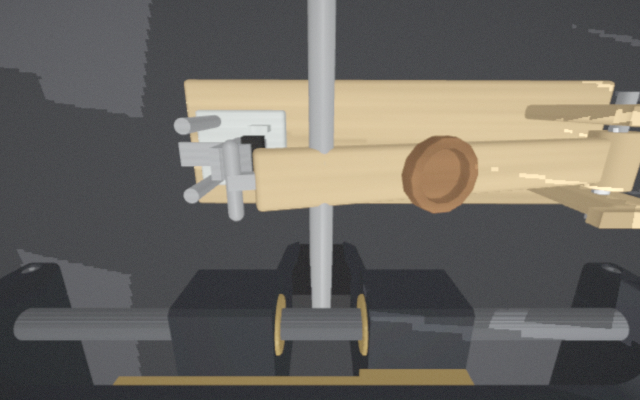

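>>> send_rows(
  series=[
    {"dx": 0, "dy": -1.8, "dz": 8.0, "turn": 0, "grip": 0},
    {"dx": 0, "dy": -1.4, "dz": 7, "turn": 0, "grip": 0},
    {"dx": 0, "dy": -0.5, "dz": 3, "turn": 0, "grip": 0},
    {"dx": 0, "dy": -0.4, "dz": 3, "turn": 0, "grip": 0},
    {"dx": 0, "dy": 0, "dz": 0, "turn": 0, "grip": 0},
  ],
  force=40,
)

```text
clock: 8.65
tool_pos: [0.4862, -0.0518, 0.0719]
eef_rot: [0.682, 0.732, 0.0, -0.0]
contact_force: [-3.1, 0.3, 6.7]
opening: 0.078
```

```bash
python3 st.py
```

```text
tcp [ 0.4862 -0.0518  0.0719] q [ 0.6815  0.7318  0.     -0.0002] F [-3.0826  0.3482  6.7121] M [ 0.1683  0.4792 -0.0125] t 8.65 open 0.07790255366985706
grasp frame x,y,z+70 [-164.   -49.1   20.9] r 165.3 theta 0.1268
```

>>> send_rows(
  series=[
    {"dx": 0, "dy": -0.3, "dz": 2, "turn": 0, "grip": 0},
    {"dx": 0, "dy": -0.3, "dz": 2, "turn": 0, "grip": 0},
    {"dx": 0, "dy": 0, "dz": 0, "turn": 0, "grip": 0},
  ],
  force=40,
)

```text
clock: 8.95
tool_pos: [0.4857, -0.0519, 0.0681]
eef_rot: [0.682, 0.732, 0.0, -0.0]
contact_force: [-2.2, 0.2, 6.3]
opening: 0.08
```

```bash
python3 st.py
```

```text
tcp [ 0.4857 -0.0519  0.0681] q [ 0.6815  0.7318  0.0001 -0.0001] F [-2.2128  0.1904  6.3272] M [ 0.1695  0.5494 -0.049 ] t 8.95 open 0.08047918384110492
grasp frame x,y,z+70 [-164.5  -49.2   17.1] r 165.4 theta 0.1033
```

>>> send_rows(
  series=[
    {"dx": 0, "dy": -0.2, "dz": 2, "turn": 0, "grip": 0},
    {"dx": 0, "dy": -0.2, "dz": 2, "turn": 0, "grip": 0},
    {"dx": 0, "dy": 0, "dz": 0, "turn": 0, "grip": 0},
  ],
  force=40,
)

```text
clock: 9.25
tool_pos: [0.4852, -0.0519, 0.064]
eef_rot: [0.682, 0.732, 0.0, -0.0]
contact_force: [-2.6, -0.0, 6.1]
opening: 0.079
```

>>> send_rows(
  series=[
    {"dx": 0, "dy": -0.1, "dz": 2, "turn": 0, "grip": 0},
    {"dx": 0, "dy": -0.1, "dz": 1, "turn": 0, "grip": 0},
    {"dx": 0, "dy": 0, "dz": 0, "turn": 0, "grip": 0},
  ],
  force=40,
)

```text
clock: 9.55
tool_pos: [0.485, -0.0519, 0.0611]
eef_rot: [0.682, 0.732, 0.0, -0.0]
contact_force: [-3.6, 1.2, 6.7]
opening: 0.085
```

```bash
python3 st.py;  python3 - <<'E'
from st import *
p=snapshot("wrist"); save(p,"wrist5")
p=snapshot("side"); save(p,"side5")
cv2.imwrite("pics/side5z.png",cv2.resize(p["img"][180:270,250:370,::-1],None,fx=6,fy=6,interpolation=cv2.INTER_CUBIC))
E
```

```text
tcp [ 0.485  -0.0519  0.0611] q [ 0.6816  0.7318  0.     -0.0002] F [-3.5568  1.17    6.6526] M [0.1442 0.5592 0.0094] t 9.55 open 0.08510115232350371
grasp frame x,y,z+70 [-165.1  -49.2   10.1] r 165.5 theta 0.0611
```

View pics/wrist5.png

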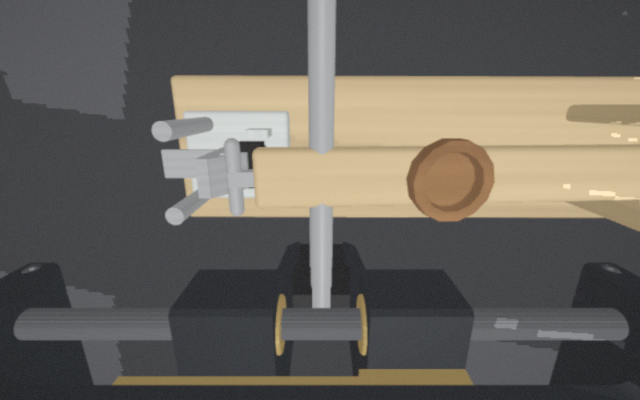

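View pics/side5z.png

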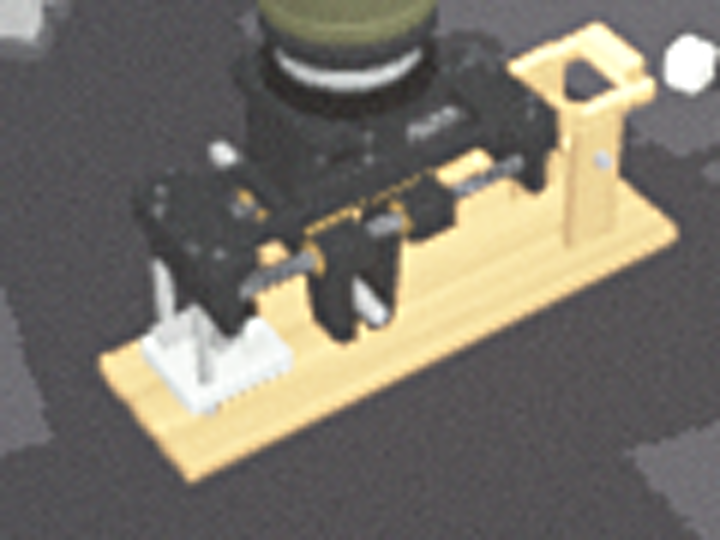

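The pin now overlies the hook's nose at (233,175). From here I go on in small steps, feeling for the catch.

>>> send_rows(
  series=[
    {"dx": 0, "dy": 0, "dz": 2, "turn": 0, "grip": 0},
    {"dx": 0, "dy": 0, "dz": 1, "turn": 0, "grip": 0},
    {"dx": 0, "dy": 0, "dz": 0, "turn": 0, "grip": 0},
  ],
  force=40,
)

```text
clock: 9.95
tool_pos: [0.4848, -0.052, 0.0581]
eef_rot: [0.682, 0.732, -0.0, -0.0]
contact_force: [-3.0, -0.4, 6.7]
opening: 0.082
```

>>> send_rows(
  series=[
    {"dx": 0, "dy": 0, "dz": 1, "turn": 0, "grip": 0},
    {"dx": 0, "dy": 0, "dz": 1, "turn": 0, "grip": 0},
    {"dx": 0, "dy": 0, "dz": 0, "turn": 0, "grip": 0},
  ],
  force=40,
)

```text
clock: 10.25
tool_pos: [0.4847, -0.0519, 0.0561]
eef_rot: [0.682, 0.732, -0.0, -0.0]
contact_force: [-2.5, 0.9, 7.2]
opening: 0.082
```

>>> send_rows(
  series=[
    {"dx": 0, "dy": 0, "dz": 1, "turn": 0, "grip": 0},
    {"dx": 0, "dy": 0, "dz": 1, "turn": 0, "grip": 0},
    {"dx": 0, "dy": 0, "dz": 0, "turn": 0, "grip": 0},
  ],
  force=40,
)

```text
clock: 10.55
tool_pos: [0.4846, -0.0519, 0.0542]
eef_rot: [0.682, 0.732, -0.0, -0.0]
contact_force: [-3.3, 0.5, 8.2]
opening: 0.083
```

```bash
python3 st.py
```

```text
tcp [ 0.4846 -0.0519  0.0542] q [ 0.6815  0.7318 -0.0002 -0.0005] F [-3.2601  0.5141  8.1899] M [ 0.0743  0.6673 -0.0404] t 10.55 open 0.08322373253704755
grasp frame x,y,z+70 [-165.6  -49.1    3.2] r 165.6 theta 0.0193
```

>>> send_rows(
  series=[
    {"dx": 0, "dy": 0, "dz": 1, "turn": 0, "grip": 0},
    {"dx": 0, "dy": 0, "dz": 0, "turn": 0, "grip": 0},
  ],
  force=40,
)

```text
clock: 10.75
tool_pos: [0.4846, -0.052, 0.0532]
eef_rot: [0.682, 0.732, -0.0, -0.0]
contact_force: [-3.6, 1.4, 7.7]
opening: 0.078
```

>>> send_rows(
  series=[
    {"dx": 0, "dy": 0, "dz": 1, "turn": 0, "grip": 0},
    {"dx": 0, "dy": 0, "dz": 0, "turn": 0, "grip": 0},
  ],
  force=40,
)

```text
clock: 10.95
tool_pos: [0.4845, -0.052, 0.0523]
eef_rot: [0.682, 0.732, -0.0, -0.0]
contact_force: [-3.7, 0.4, 9.5]
opening: 0.081
```

>>> send_rows(
  series=[
    {"dx": 0, "dy": 0, "dz": 1, "turn": 0, "grip": 0},
    {"dx": 0, "dy": 0, "dz": 0, "turn": 0, "grip": 0},
  ],
  force=40,
)

```text
clock: 11.15
tool_pos: [0.4845, -0.052, 0.0512]
eef_rot: [0.682, 0.732, -0.0, -0.001]
contact_force: [-3.9, 1.5, 7.6]
opening: 0.079
```

```bash
python3 st.py;  python3 - <<'E'
from st import *
p=snapshot("wrist"); save(p,"wrist6")
W=cloud(p)
cv2.imwrite("pics/w6z.png",cv2.resize(p["img"][90:240,140:340,::-1],None,fx=4,fy=4,interpolation=cv2.INTER_CUBIC))
def reg(a,b,c,d,zl=.02,zh=.15):
    m=np.zeros((400,640),bool); m[b:d,a:c]=1
    P=W[m&(W[...,2]>zl)&(W[...,2]<zh)]; return len(P),np.percentile(P,[2,25,50,75,98],axis=0)
print("pin",reg(225,140,242,165)); print("hook",reg(190,155,225,190))
E
```

```text
tcp [ 0.4845 -0.052   0.0512] q [ 0.6815  0.7318 -0.0003 -0.0005] F [-3.9487  1.5254  7.6487] M [ 0.0873  0.7508 -0.0843] t 11.15 open 0.07869275765057424
grasp frame x,y,z+70 [-165.7  -49.1    0.2] r 165.7 theta 0.0015
pin (423, array([[0.4391, 0.0004, 0.0329],
       [0.4452, 0.0027, 0.0757],
       [0.4466, 0.005 , 0.0766],
       [0.4481, 0.0073, 0.0773],
       [0.4493, 0.0097, 0.0782]]))
hook (1222, array([[ 0.4308, -0.0094,  0.0693],
       [ 0.435 , -0.006 ,  0.0766],
       [ 0.4375, -0.0026,  0.0795],
       [ 0.4401,  0.0007,  0.0824],
       [ 0.4426,  0.0024,  0.0856]]))
```

View pics/w6z.png

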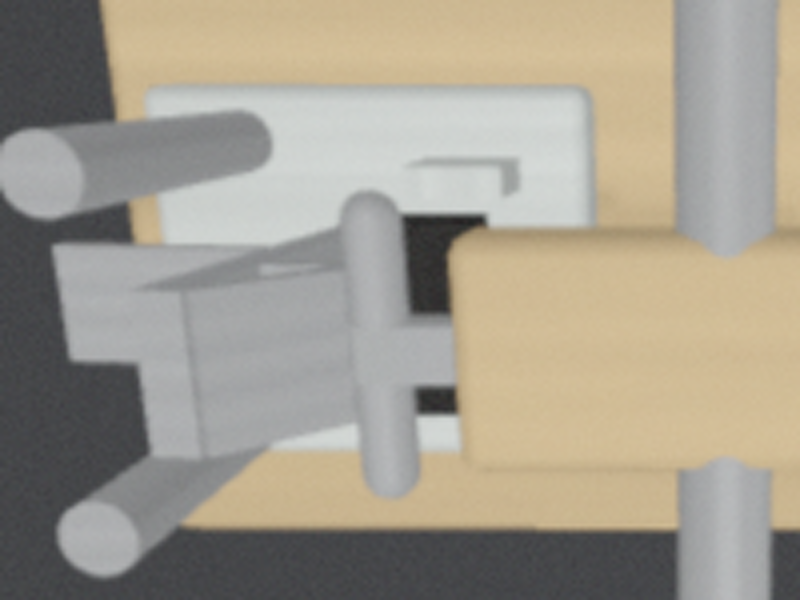

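>>> send_rows(
  series=[
    {"dx": 0, "dy": 0, "dz": 1, "turn": 0, "grip": 0},
    {"dx": 0, "dy": 0, "dz": 1, "turn": 0, "grip": 0},
    {"dx": 0, "dy": 0, "dz": 0, "turn": 0, "grip": 0},
  ],
  force=40,
)

```text
clock: 11.5
tool_pos: [0.4845, -0.052, 0.0491]
eef_rot: [0.682, 0.732, -0.0, -0.001]
contact_force: [-3.1, 0.7, 8.2]
opening: 0.079
```

>>> send_rows(
  series=[
    {"dx": 0, "dy": 0, "dz": 1, "turn": 0, "grip": 0},
    {"dx": 0, "dy": 0, "dz": 0, "turn": 0, "grip": 0},
  ],
  force=40,
)

```text
clock: 11.7
tool_pos: [0.4844, -0.052, 0.0481]
eef_rot: [0.682, 0.732, -0.0, -0.001]
contact_force: [-3.5, 0.4, 6.3]
opening: 0.081
```

>>> send_rows(
  series=[
    {"dx": 0, "dy": 0, "dz": 1, "turn": 0, "grip": 0},
    {"dx": 0, "dy": 0, "dz": 0, "turn": 0, "grip": 0},
  ],
  force=40,
)

```text
clock: 11.9
tool_pos: [0.4844, -0.052, 0.0471]
eef_rot: [0.682, 0.732, -0.0, -0.001]
contact_force: [-3.5, 0.7, 7.5]
opening: 0.08
```

```bash
cat > wz.py <<'E'
from st import *
import sys
n=sys.argv[1]
st()
p=snapshot("wrist"); save(p,"wrist"+n)
W=cloud(p)
cv2.imwrite(f"pics/w{n}z.png",cv2.resize(p["img"][90:240,140:340,::-1],None,fx=4,fy=4,interpolation=cv2.INTER_CUBIC))
def reg(a,b,c,d,zl=.05,zh=.15):
    m=np.zeros((400,640),bool); m[b:d,a:c]=1
    P=W[m&(W[...,2]>zl)&(W[...,2]<zh)]; return len(P),np.percentile(P,[50,75,98],axis=0)
print("pin",reg(225,140,242,165)); print("hook",reg(190,155,225,190)); print("bar",reg(310,90,335,140))
E
python3 wz.py 7
```

```text
tcp [ 0.4844 -0.052   0.0471] q [ 0.6816  0.7318 -0.0004 -0.0006] F [-3.5396  0.6967  7.4938] M [ 0.1044  0.693  -0.0137] t 11.9 open 0.08004111344841393
grasp frame x,y,z+70 [-165.7  -49.2   -3.9] r 165.7 theta -0.0234
pin (403, array([[0.4468, 0.005 , 0.0718],
       [0.4481, 0.0074, 0.0724],
       [0.4492, 0.0097, 0.0734]]))
hook (1213, array([[ 0.4377, -0.0024,  0.0761],
       [ 0.4403,  0.0007,  0.079 ],
       [ 0.4429,  0.0024,  0.0819]]))
bar (1198, array([[0.4804, 0.0219, 0.0739],
       [0.4826, 0.0263, 0.0745],
       [0.485 , 0.0303, 0.0755]]))
```

View pics/w7z.png

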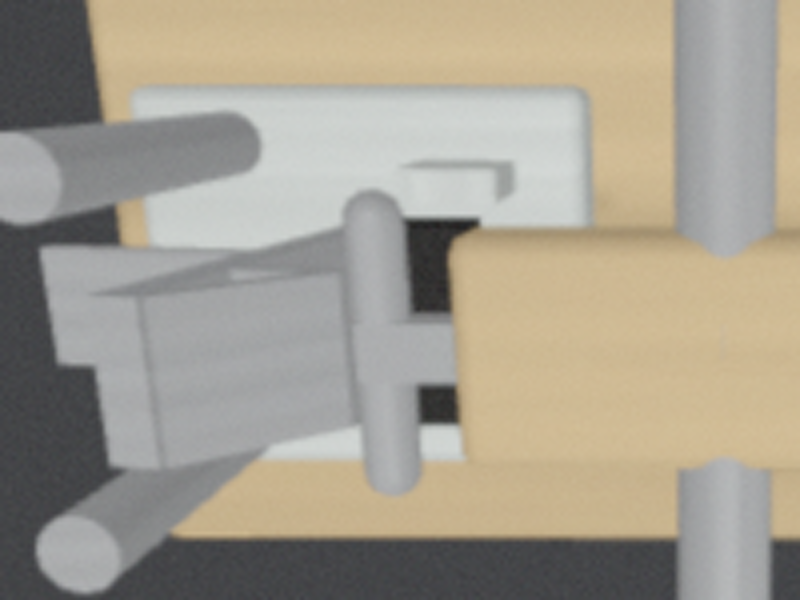

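>>> send_rows(
  series=[
    {"dx": 0, "dy": 0, "dz": 1, "turn": 0, "grip": 0},
    {"dx": 0, "dy": 0, "dz": 0, "turn": 0, "grip": 0},
  ],
  force=40,
)

```text
clock: 12.15
tool_pos: [0.4844, -0.052, 0.0461]
eef_rot: [0.682, 0.732, -0.0, -0.001]
contact_force: [-2.8, 0.5, 7.2]
opening: 0.085
```

>>> send_rows(
  series=[
    {"dx": 0, "dy": 0, "dz": 1, "turn": 0, "grip": 0},
    {"dx": 0, "dy": 0, "dz": 0, "turn": 0, "grip": 0},
  ],
  force=40,
)

```text
clock: 12.35
tool_pos: [0.4844, -0.052, 0.0451]
eef_rot: [0.682, 0.732, -0.0, -0.001]
contact_force: [-3.8, 0.0, 7.0]
opening: 0.083
```

```bash
python3 wz.py 8
```

```text
tcp [ 0.4844 -0.052   0.0451] q [ 0.6815  0.7318 -0.0004 -0.0006] F [-3.7534  0.0174  6.9572] M [ 0.1437  0.68   -0.038 ] t 12.35 open 0.08287663596509029
grasp frame x,y,z+70 [-165.7  -49.1   -5.9] r 165.8 theta -0.0356
pin (401, array([[0.4469, 0.0049, 0.0695],
       [0.4481, 0.0074, 0.07  ],
       [0.4492, 0.0097, 0.0713]]))
hook (1202, array([[ 0.4384, -0.0019,  0.0763],
       [ 0.4412,  0.001 ,  0.0791],
       [ 0.4436,  0.0025,  0.0822]]))
bar (1196, array([[0.4804, 0.0219, 0.0718],
       [0.4826, 0.0263, 0.0724],
       [0.485 , 0.0302, 0.0734]]))
```

View pics/w8z.png

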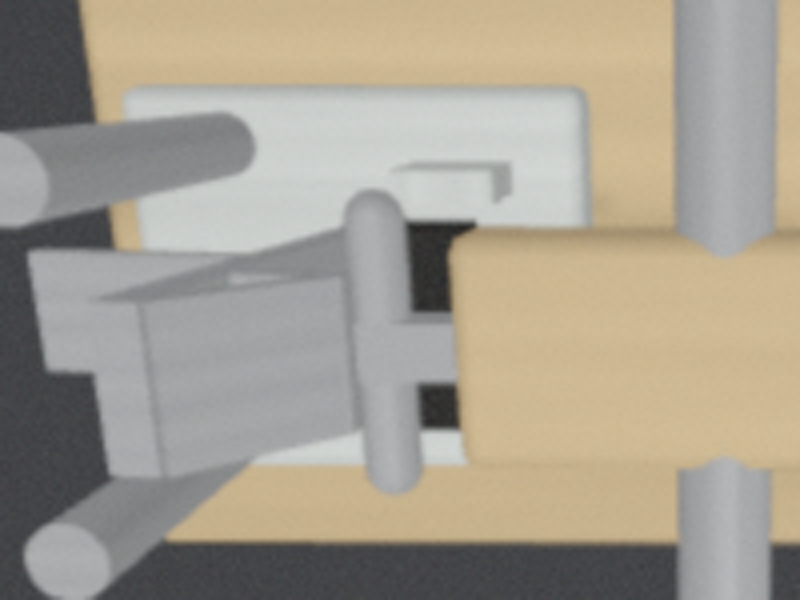

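>>> send_rows(
  series=[
    {"dx": 0, "dy": 0, "dz": 1, "turn": 0, "grip": 0},
    {"dx": 0, "dy": 0, "dz": 0, "turn": 0, "grip": 0},
  ],
  force=40,
)

```text
clock: 12.6
tool_pos: [0.4844, -0.052, 0.0441]
eef_rot: [0.682, 0.732, -0.0, -0.001]
contact_force: [-3.2, 1.2, 7.0]
opening: 0.078
```

>>> send_rows(
  series=[
    {"dx": 0, "dy": 0, "dz": 1, "turn": 0, "grip": 0},
    {"dx": 0, "dy": 0, "dz": 0, "turn": 0, "grip": 0},
  ],
  force=40,
)

```text
clock: 12.8
tool_pos: [0.4845, -0.052, 0.0431]
eef_rot: [0.682, 0.732, -0.0, -0.001]
contact_force: [-3.4, 0.6, 6.7]
opening: 0.079
```

```bash
python3 wz.py 9
```

```text
tcp [ 0.4845 -0.052   0.0431] q [ 0.6815  0.7318 -0.0003 -0.0005] F [-3.3638  0.6002  6.6508] M [0.1157 0.7445 0.0266] t 12.8 open 0.0785864600751675
grasp frame x,y,z+70 [-165.6  -49.2   -7.9] r 165.8 theta -0.0479
pin (404, array([[0.4471, 0.0048, 0.0672],
       [0.4483, 0.0072, 0.0682],
       [0.4492, 0.0097, 0.0755]]))
hook (1216, array([[ 0.4406, -0.0003,  0.0805],
       [ 0.4432,  0.0018,  0.0843],
       [ 0.4456,  0.0026,  0.0875]]))
bar (1192, array([[0.4804, 0.0219, 0.0699],
       [0.4826, 0.0263, 0.0705],
       [0.485 , 0.0303, 0.0716]]))
```

View pics/w9z.png

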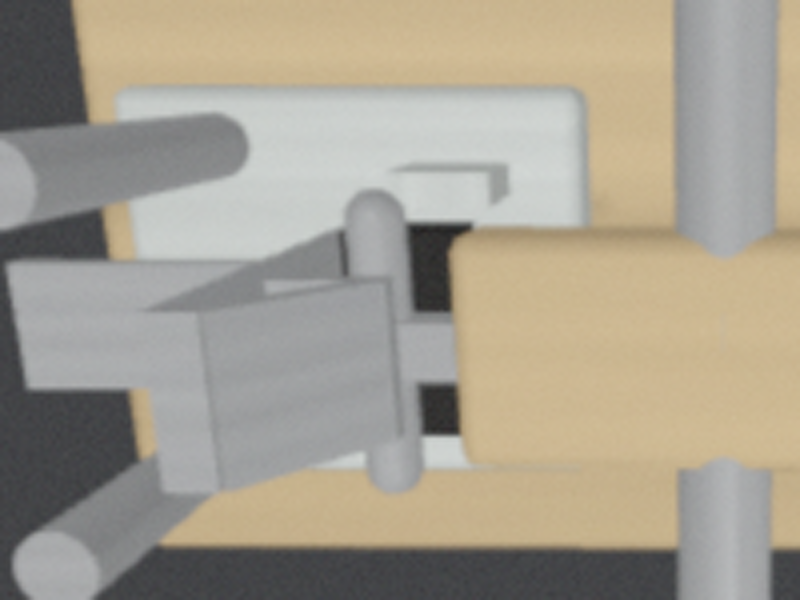

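The hook's nose now lies over the pin: its edge is at x≈390 in the crop, across the pin at 345–420. I'll go one step further to feel for the buffer.

>>> send_rows(
  series=[
    {"dx": 0, "dy": 0, "dz": 1, "turn": 0, "grip": 0},
    {"dx": 0, "dy": 0, "dz": 0, "turn": 0, "grip": 0},
    {"dx": 0, "dy": 0, "dz": 0, "turn": 0, "grip": 0},
  ],
  force=40,
)

```text
clock: 13.15
tool_pos: [0.4845, -0.052, 0.0421]
eef_rot: [0.682, 0.732, -0.0, -0.001]
contact_force: [-3.7, -0.0, 7.5]
opening: 0.081
```

```bash
python3 wz.py 10; python3 st.py; python3 st.py
```

```text
tcp [ 0.4845 -0.052   0.0421] q [ 0.6815  0.7318 -0.0003 -0.0006] F [-3.654  -0.0464  7.533 ] M [ 0.0828  0.6431 -0.0251] t 13.15 open 0.08105800857891603
grasp frame x,y,z+70 [-165.6  -49.1   -8.9] r 165.9 theta -0.0536
pin (409, array([[0.4472, 0.0048, 0.066 ],
       [0.4483, 0.0071, 0.0669],
       [0.4491, 0.0096, 0.0749]]))
hook (1217, array([[ 0.441 , -0.0001,  0.08  ],
       [ 0.4434,  0.0019,  0.0839],
       [ 0.4458,  0.0027,  0.0873]]))
bar (1193, array([[0.4804, 0.0219, 0.069 ],
       [0.4827, 0.0263, 0.0696],
       [0.485 , 0.0303, 0.0706]]))
tcp [ 0.4845 -0.052   0.0421] q [ 0.6816  0.7318 -0.0003 -0.0005] F [-4.1773  0.236   7.5385] M [ 0.0823  0.7219 -0.0153] t 13.2 open 0.08065145482445883
grasp frame x,y,z+70 [-165.6  -49.2   -8.9] r 165.9 theta -0.0535
tcp [ 0.4845 -0.052   0.0421] q [ 0.6816  0.7318 -0.0003 -0.0005] F [-4.1773  0.236   7.5385] M [ 0.0823  0.7219 -0.0153] t 13.2 open 0.08065145482445883
grasp frame x,y,z+70 [-165.6  -49.2   -8.9] r 165.9 theta -0.0535
```

View pics/w10z.png

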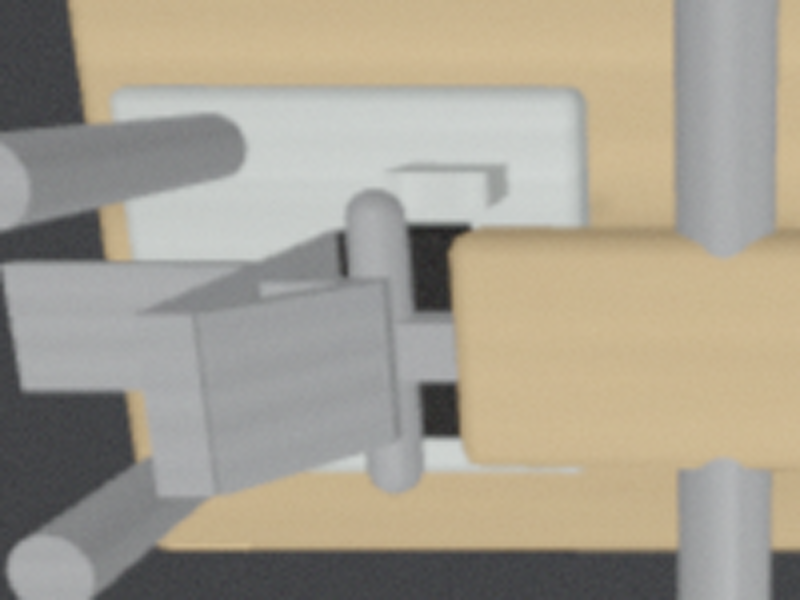

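>>> send_rows(
  series=[
    {"dx": 0, "dy": 0, "dz": 1, "turn": 0, "grip": 0},
    {"dx": 0, "dy": 0, "dz": 0, "turn": 0, "grip": 0},
  ],
  force=40,
)

```text
clock: 13.4
tool_pos: [0.4846, -0.052, 0.0413]
eef_rot: [0.682, 0.732, -0.0, -0.0]
contact_force: [-4.1, 0.3, 9.9]
opening: 0.079
```

```bash
python3 st.py
```

```text
tcp [ 0.4846 -0.052   0.0413] q [ 0.6815  0.7318 -0.0002 -0.0005] F [-4.1436  0.2884  9.9267] M [ 0.1352  0.7074 -0.0251] t 13.4 open 0.07879616759463828
grasp frame x,y,z+70 [-165.6  -49.1   -9.7] r 165.9 theta -0.0586
```

The force rose from about 7 to 9.9 N, so the pin is on the buffer. Next I'll ease it up.

>>> send_rows(
  series=[
    {"dx": 0, "dy": 0, "dz": -1, "turn": 0, "grip": 0},
    {"dx": 0, "dy": 0, "dz": -1, "turn": 0, "grip": 0},
    {"dx": 0, "dy": 0, "dz": 0, "turn": 0, "grip": 0},
  ],
  force=40,
)

```text
clock: 13.7
tool_pos: [0.4845, -0.052, 0.0432]
eef_rot: [0.682, 0.732, -0.0, -0.001]
contact_force: [-3.8, 0.6, 7.8]
opening: 0.08
```

>>> send_rows(
  series=[
    {"dx": 0, "dy": 0, "dz": -1, "turn": 0, "grip": 0},
    {"dx": 0, "dy": 0, "dz": 0, "turn": 0, "grip": 0},
  ],
  force=40,
)

```text
clock: 13.9
tool_pos: [0.4844, -0.052, 0.0442]
eef_rot: [0.682, 0.732, -0.0, -0.001]
contact_force: [-3.9, 0.7, 6.9]
opening: 0.08
```

```bash
python3 wz.py 11
```

```text
tcp [ 0.4844 -0.052   0.0442] q [ 0.6815  0.7318 -0.0003 -0.0006] F [-3.901   0.7287  6.8918] M [ 0.1101  0.7048 -0.001 ] t 13.9 open 0.07969660653655455
grasp frame x,y,z+70 [-165.7  -49.1   -6.8] r 165.8 theta -0.0413
pin (400, array([[0.4471, 0.0049, 0.0686],
       [0.4484, 0.0073, 0.0697],
       [0.4493, 0.0097, 0.0756]]))
hook (1219, array([[ 0.4405, -0.0004,  0.081 ],
       [ 0.443 ,  0.0018,  0.0847],
       [ 0.4454,  0.0026,  0.0878]]))
bar (1192, array([[0.4804, 0.0218, 0.071 ],
       [0.4826, 0.0262, 0.0716],
       [0.485 , 0.0303, 0.0727]]))
```

View pics/w11z.png

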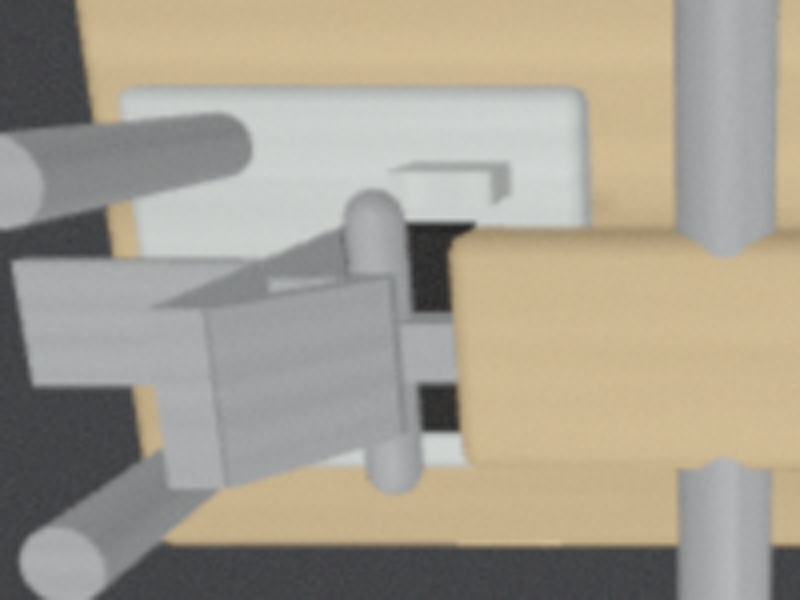

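Hook still over the pin. Easing up a little more, to let the hook take the load.

>>> send_rows(
  series=[
    {"dx": 0, "dy": 0, "dz": -0.5, "turn": 0, "grip": 0},
    {"dx": 0, "dy": 0, "dz": 0, "turn": 0, "grip": 0},
  ],
  force=40,
)

```text
clock: 14.15
tool_pos: [0.4844, -0.052, 0.0443]
eef_rot: [0.682, 0.732, -0.0, -0.001]
contact_force: [-3.2, -0.5, 4.5]
opening: 0.083
```

>>> send_rows(
  series=[
    {"dx": 0, "dy": 0, "dz": -0.5, "turn": 0, "grip": 0},
    {"dx": 0, "dy": 0, "dz": 0, "turn": 0, "grip": 0},
  ],
  force=40,
)

```text
clock: 14.35
tool_pos: [0.4844, -0.0519, 0.0444]
eef_rot: [0.681, 0.732, -0.0, -0.001]
contact_force: [-3.1, 0.1, -1.1]
opening: 0.082
```

>>> send_rows(
  series=[
    {"dx": 0, "dy": 0, "dz": -0.5, "turn": 0, "grip": 0},
    {"dx": 0, "dy": 0, "dz": 0, "turn": 0, "grip": 0},
  ],
  force=40,
)

```text
clock: 14.55
tool_pos: [0.4844, -0.052, 0.0446]
eef_rot: [0.681, 0.732, -0.001, -0.001]
contact_force: [-3.4, 1.1, -8.9]
opening: 0.082
```

```bash
python3 wz.py 12
```

```text
tcp [ 0.4844 -0.052   0.0446] q [ 0.6815  0.7318 -0.0005 -0.0008] F [-3.3853  1.089  -8.8903] M [ 0.1281  0.5931 -0.0182] t 14.55 open 0.08204147094321301
grasp frame x,y,z+70 [-165.7  -49.1   -6.4] r 165.8 theta -0.0385
pin (396, array([[0.4471, 0.0049, 0.0691],
       [0.4483, 0.0074, 0.0702],
       [0.4492, 0.0097, 0.0758]]))
hook (1218, array([[ 0.4404, -0.0006,  0.0812],
       [ 0.4429,  0.0018,  0.0849],
       [ 0.4453,  0.0026,  0.0878]]))
bar (1192, array([[0.4804, 0.0219, 0.0714],
       [0.4826, 0.0263, 0.072 ],
       [0.485 , 0.0302, 0.073 ]]))
```

View pics/w12z.png

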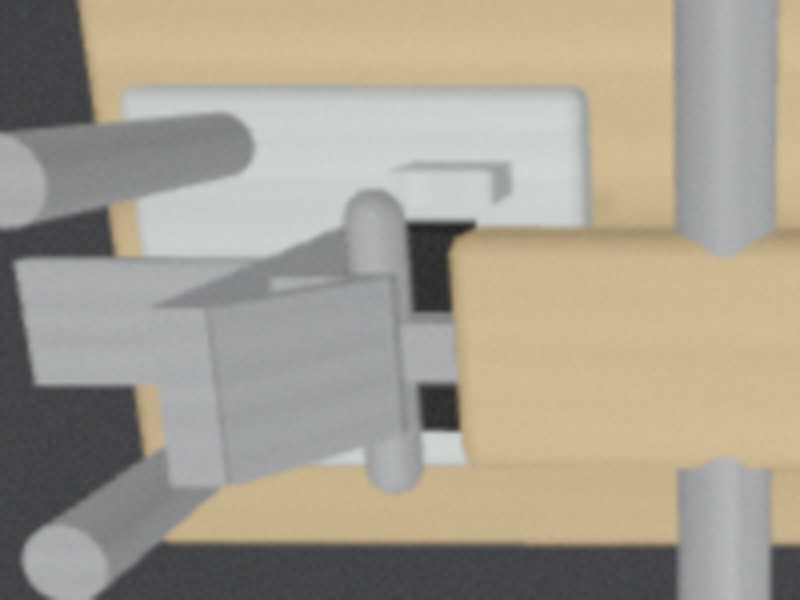

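The hook clearly holds: it is bearing an upward pull of 9 N beyond the spring. That is close to the 16 N limit, so I'm backing off at once.

>>> send_rows(
  series=[
    {"dx": 0, "dy": 0, "dz": 0.6, "turn": 0, "grip": 0},
    {"dx": 0, "dy": 0, "dz": 0, "turn": 0, "grip": 0},
  ],
  force=40,
)

```text
clock: 14.8
tool_pos: [0.4844, -0.052, 0.0446]
eef_rot: [0.682, 0.732, -0.0, -0.001]
contact_force: [-3.6, 1.3, -7.6]
opening: 0.079
```

>>> send_rows(
  series=[
    {"dx": 0, "dy": 0, "dz": 0.4, "turn": 0, "grip": 0},
    {"dx": 0, "dy": 0, "dz": 0, "turn": 0, "grip": 0},
  ],
  force=40,
)

```text
clock: 15.0
tool_pos: [0.4845, -0.052, 0.0445]
eef_rot: [0.682, 0.732, -0.0, -0.0]
contact_force: [-4.6, 1.4, -3.0]
opening: 0.08
```

>>> send_rows(
  series=[
    {"dx": 0, "dy": 0, "dz": 0.2, "turn": 0, "grip": 0},
    {"dx": 0, "dy": 0, "dz": 0, "turn": 0, "grip": 0},
  ],
  force=40,
)

```text
clock: 15.2
tool_pos: [0.4845, -0.052, 0.0444]
eef_rot: [0.682, 0.732, -0.0, -0.0]
contact_force: [-6.3, 1.2, -1.0]
opening: 0.078
```

>>> send_rows(
  series=[
    {"dx": 0, "dy": 0, "dz": 0, "turn": 0, "grip": 0},
  ],
  force=8,
)

```text
clock: 15.3
tool_pos: [0.4845, -0.0521, 0.0444]
eef_rot: [0.682, 0.732, -0.0, -0.0]
contact_force: [-6.0, 0.5, -1.1]
opening: 0.093
```

>>> send_rows(
  series=[
    {"dx": 0, "dy": 0, "dz": 0, "turn": 0, "grip": 0.2},
    {"dx": 0, "dy": 0, "dz": 0, "turn": 0, "grip": 0.3},
    {"dx": 0, "dy": 0, "dz": 0, "turn": 0, "grip": 0.4},
  ],
  force=8,
)

```text
clock: 15.6
tool_pos: [0.4873, -0.0524, 0.0447]
eef_rot: [0.682, 0.732, 0.001, 0.002]
contact_force: [-0.3, -0.7, 0.0]
opening: 0.34
```

```bash
python3 wz.py 13
```

```text
tcp [ 0.4873 -0.0524  0.0447] q [0.6816 0.7317 0.0014 0.0017] F [-0.3302 -0.6523  0.0298] M [-0.05    0.0472 -0.0221] t 15.6 open 0.3400707660584829
grasp frame x,y,z+70 [-163.   -49.8   -6.3] r 163.1 theta -0.0389
pin (400, array([[0.4485, 0.0039, 0.0675],
       [0.4491, 0.0059, 0.069 ],
       [0.4505, 0.009 , 0.0732]]))
hook (1221, array([[ 0.4427, -0.0012,  0.0792],
       [ 0.445 ,  0.0015,  0.0827],
       [ 0.4472,  0.0028,  0.0862]]))
bar (849, array([[0.4818, 0.0213, 0.0713],
       [0.4834, 0.0258, 0.0719],
       [0.4851, 0.0298, 0.0729]]))
```

View pics/wrist13.png

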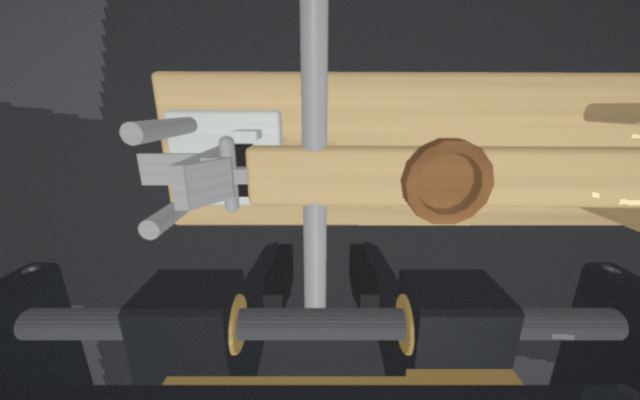

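The catapult is cocked: the bar stays down with the fingers open, and the hook lies over the pin at (225,180). I'll lift off and look.

>>> send_rows(
  series=[
    {"dx": 0, "dy": -1.5, "dz": 0, "turn": 0, "grip": 0.5},
    {"dx": 0, "dy": 0, "dz": -5, "turn": 0, "grip": 0.6},
    {"dx": 0, "dy": 0, "dz": -15, "turn": 0, "grip": 0.6},
    {"dx": 0, "dy": 0, "dz": -30, "turn": 0, "grip": 0.6},
    {"dx": 0, "dy": 0, "dz": -40, "turn": 0, "grip": 0.6},
    {"dx": 0, "dy": 0, "dz": -40, "turn": 0, "grip": 0.6},
    {"dx": 0, "dy": 10, "dz": -40, "turn": 0, "grip": 0.6},
    {"dx": 0, "dy": 10, "dz": -15, "turn": 0, "grip": 0.6},
    {"dx": 0, "dy": 0, "dz": 0, "turn": 0, "grip": 0.6},
    {"dx": 0, "dy": 0, "dz": 0, "turn": 0, "grip": 0.6},
  ],
  force=8,
)

```text
clock: 16.65
tool_pos: [0.5027, -0.0507, 0.2287]
eef_rot: [0.681, 0.732, -0.0, -0.0]
contact_force: [-0.7, -0.4, -0.2]
opening: 0.601
```

```bash
python3 st.py;  python3 - <<'E'
from st import *
p=snapshot("wrist"); save(p,"wrist14")
E
```

```text
tcp [ 0.5027 -0.0507  0.2287] q [ 0.6815  0.7318 -0.0003 -0.0004] F [-0.6605 -0.4479 -0.1571] M [-0.036   0.0481 -0.0735] t 16.65 open 0.6009592004022708
grasp frame x,y,z+70 [-147.4  -49.2  177.7] r 230.9 theta 0.8784
```

View pics/wrist14.png

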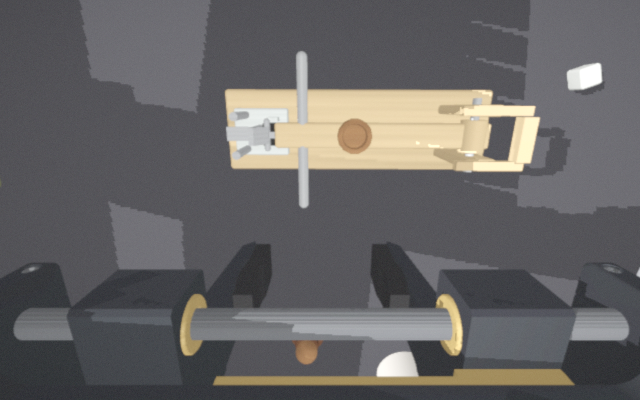

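The arm stays cocked with the hook over the pin (268,133). The cup is at (354,136) and clear. Next I'll measure the cup and go view the ball.

>>> send_rows(
  series=[
    {"dx": -20, "dy": -4, "dz": 0, "turn": 0, "grip": 0.6},
    {"dx": -42, "dy": -5, "dz": 0, "turn": 0, "grip": 0.6},
    {"dx": -45, "dy": -5, "dz": 0, "turn": 0, "grip": 0.6},
    {"dx": -45, "dy": -4, "dz": 0, "turn": 0, "grip": 0.6},
    {"dx": -33, "dy": 0, "dz": 10, "turn": 0, "grip": 0.6},
    {"dx": 0, "dy": 0, "dz": 0, "turn": 0, "grip": 0.6},
    {"dx": 0, "dy": 0, "dz": 0, "turn": 0, "grip": 0.6},
  ],
  force=8,
)

```text
clock: 17.4
tool_pos: [0.4971, -0.2363, 0.2172]
eef_rot: [0.682, 0.731, -0.001, -0.002]
contact_force: [0.9, 0.9, 0.3]
opening: 0.601
```

```bash
python3 - <<'E'
from st import *
from scipy.optimize import least_squares
st()
p=load("wrist14"); W=cloud(p)
hsv=cv2.cvtColor(p["img"],cv2.COLOR_RGB2HSV)
m=np.zeros((400,640),bool); m[110:162,330:380]=1
P=W[m]; hh=hsv[m]; 
rim=P[(P[:,2]>.075)&(hh[:,1]>110)]
print("cup pts",len(rim),np.percentile(rim,[2,50,98],axis=0)); 
top=P[(P[:,2]>np.percentile(rim[:,2],98)-.003)&(hh[:,1]>110)]
print("rim z",top[:,2].mean(),"circle",cv2.minEnclosingCircle(top[:,:2].astype(np.float32)), "centroid", top.mean(0))
m=np.zeros((400,640),bool); m[60:120,295:310]=1; b=W[m&(W[...,2]>.05)]; print("bar",np.percentile(b,[2,50,98],axis=0))
p=snapshot("wrist"); save(p,"wrist15"); W=cloud(p)
hsv=cv2.cvtColor(p["img"],cv2.COLOR_RGB2HSV)
m=(W[...,2]>.026)&(W[...,2]<.06)&(abs(W[...,0]-.497)<.04)&(abs(W[...,1]+.3)<.04)
P=W[m]; print("ball",len(P),np.percentile(P,[1,50,99],axis=0))
P=P[P[:,2]>.032]
r=least_squares(lambda c:np.linalg.norm(P-c,axis=1)-.015,[.497,-.3,.034],loss="soft_l1",f_scale=.001); print(r.x,np.abs(r.fun).mean())
m=(W[...,2]>.003)&(W[...,2]<.026)&(abs(W[...,0]-.497)<.04)&(abs(W[...,1]+.3)<.04); print("stand",np.percentile(W[m],[1,50,99],axis=0))
E
```

```text
tcp [ 0.4971 -0.2363  0.2172] q [ 0.6821  0.7312 -0.0006 -0.0022] F [0.9003 0.8877 0.3125] M [ 0.0114  0.0177 -0.0052] t 17.4 open 0.6014215733133904
grasp frame x,y,z+70 [-165.7 -234.   166.2] r 234.7 theta 0.7871
cup pts 197 [[ 0.5179 -0.0112  0.0753]
 [ 0.5325  0.0034  0.0809]
 [ 0.5438  0.0145  0.0831]]
rim z 0.08628675673046367 circle ((0.5211595296859741, 0.010439001023769379), 0.02823098935186863) centroid [0.531  0.0043 0.0863]
bar [[0.4733 0.013  0.0677]
 [0.4791 0.0398 0.0709]
 [0.4843 0.0631 0.073 ]]
ball 523 [[ 0.4869 -0.3088  0.0308]
 [ 0.5003 -0.2928  0.0442]
 [ 0.5143 -0.2826  0.0491]]
[ 0.5006 -0.2974  0.0336] 0.0004267352712786207
stand [[ 0.4778 -0.3126  0.0032]
 [ 0.4996 -0.2858  0.0049]
 [ 0.5232 -0.2741  0.0247]]
```

View pics/wrist15.png

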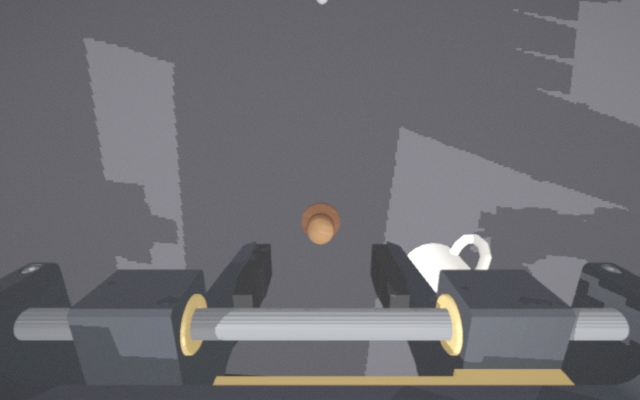

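The ball shows at (320,229) and the sphere fit gives its centre as (0.5006, -0.2974, 0.0336) with 0.4 mm residual. Moving over it.

>>> send_rows(
  series=[
    {"dx": -30, "dy": -0.7, "dz": 0, "turn": 0, "grip": 0.6},
    {"dx": -31, "dy": 0, "dz": 20, "turn": 0, "grip": 0.6},
    {"dx": 0, "dy": 0, "dz": 40, "turn": 0, "grip": 0.6},
    {"dx": 0, "dy": 0, "dz": 40, "turn": 0, "grip": 0.6},
    {"dx": 0, "dy": 0, "dz": 30, "turn": 0, "grip": 0.6},
    {"dx": 0, "dy": 0, "dz": 15, "turn": 0, "grip": 0.6},
    {"dx": 0, "dy": 0, "dz": 0, "turn": 0, "grip": 0.6},
    {"dx": 0, "dy": 0, "dz": 0, "turn": 0, "grip": 0.6},
    {"dx": 0, "dy": 0, "dz": 0, "turn": 0, "grip": 0.6},
  ],
  force=8,
)

```text
clock: 18.35
tool_pos: [0.5036, -0.2977, 0.0758]
eef_rot: [0.681, 0.732, 0.0, 0.001]
contact_force: [-0.7, -1.2, 0.9]
opening: 0.601
```

```bash
python3 - <<'E'
from st import *
from scipy.optimize import least_squares
st()
p=snapshot("wrist"); save(p,"wrist16")
# cup ellipse fit
p=load("wrist14"); hsv=cv2.cvtColor(p["img"],cv2.COLOR_RGB2HSV)
h=hsv[100:170,320:390]; print(h[36,34],h[36,20],h[36,5])
m=((h[...,1]>120)&(h[...,2]<200)).astype(np.uint8)
n,l,s,c=cv2.connectedComponentsWithStats(m); i=1+np.argmax(s[1:,4]); m=(l==i).astype(np.uint8)
cs,_=cv2.findContours(m,cv2.RETR_EXTERNAL,cv2.CHAIN_APPROX_NONE); k=max(cs,key=len); e=cv2.fitEllipse(k); print(e,s[i])
u,v=e[0][0]+320,e[0][1]+100
R=np.array(p["R"]);C=-R.T@p["t"]; d=R.T@np.array([(u-p["cx"])/K(p),(v-p["cy"])/K(p),1])
for z in (.075,.081,.085): print(z,C+d*(z-C[2])/d[2])
cv2.imwrite("pics/cup.png",cv2.resize(p["img"][100:170,320:390,::-1],None,fx=8,fy=8,interpolation=cv2.INTER_CUBIC))
for n,y in (("pred th-.017",-.017),):
    f=np.array([-.115*np.cos(y)+.014*np.sin(y),0,.07+.115*np.sin(y)+.014*np.cos(y)]); yw=.0685
    X=np.array([.6464+f[0]*np.cos(yw),.0084+f[0]*np.sin(yw),f[2]]); print("pred rim centre",X,proj(p,X))
E
```

```text
tcp [ 0.5036 -0.2977  0.0758] q [0.6814 0.7319 0.0005 0.0014] F [-0.6761 -1.2153  0.8529] M [-0.0719  0.1302  0.0121] t 18.35 open 0.601122704977769
grasp frame x,y,z+70 [-163.5 -295.6   24.8] r 165.3 theta 0.1503
[ 15 108 184] [ 15 110 185] [ 20  63 231]Traceback (most recent call last):
  File "<stdin>", line 9, in <module>
    return _wrapfunc(a, 'argmax', axis=axis, out=out, **kwds)
    return bound(*args, **kwds)
ValueError: attempt to get argmax of an empty sequence
```

View pics/wrist16.png

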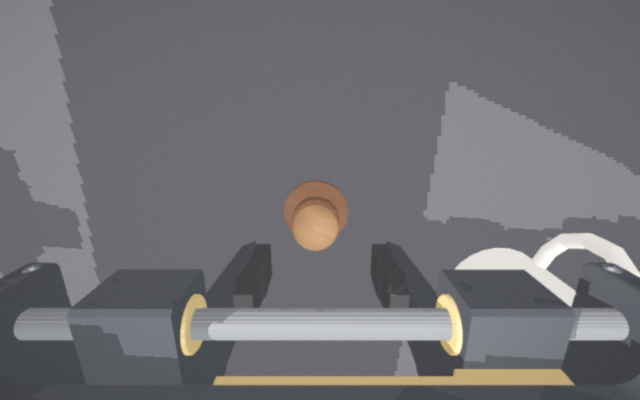

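```bash
python3 - <<'E'
from st import *
from scipy.optimize import least_squares
st()
p=load("wrist16"); W=cloud(p)
m=(W[...,2]>.034)&(W[...,2]<.06)&(abs(W[...,0]-.5)<.03)&(abs(W[...,1]+.3)<.03); P=W[m]
r=least_squares(lambda c:np.linalg.norm(P-c,axis=1)-.015,[.497,-.3,.034],loss="soft_l1",f_scale=.001); print("ball",r.x,np.abs(r.fun).mean(),len(P))
p=load("wrist14"); hsv=cv2.cvtColor(p["img"],cv2.COLOR_RGB2HSV)
h=hsv[100:170,320:390]
m=((h[...,1]>90)).astype(np.uint8)
n,l,s,c=cv2.connectedComponentsWithStats(m); i=1+np.argmax(s[1:,4]); m=(l==i).astype(np.uint8)
cs,_=cv2.findContours(m,cv2.RETR_EXTERNAL,cv2.CHAIN_APPROX_NONE); k=max(cs,key=len); e=cv2.fitEllipse(k); print(e,s[i])
u,v=e[0][0]+320,e[0][1]+100
R=np.array(p["R"]);C=-R.T@p["t"]; d=R.T@np.array([(u-p["cx"])/K(p),(v-p["cy"])/K(p),1])
for z in (.075,.081,.085): print(z,C+d*(z-C[2])/d[2])
im=cv2.resize(p["img"][100:170,320:390,::-1],None,fx=8,fy=8,interpolation=cv2.INTER_CUBIC)
cv2.ellipse(im,((e[0][0]*8+4,e[0][1]*8+4),(e[1][0]*8,e[1][1]*8),e[2]),(255,0,0),1)
cv2.imwrite("pics/cup.png",im)
y=-.017
f=np.array([-.115*np.cos(y)+.014*np.sin(y),0,.07+.115*np.sin(y)+.014*np.cos(y)]); yw=.0685
X=np.array([.6464+f[0]*np.cos(yw),.0084+f[0]*np.sin(yw),f[2]]); print("pred rim centre",X,proj(p,X))
E
```

```text
tcp [ 0.5035 -0.2979  0.0757] q [0.6815 0.7318 0.0005 0.0014] F [-0.3918 -0.0531 -0.34  ] M [-0.0748  0.0964 -0.001 ] t 18.4 open 0.5952923007765634
grasp frame x,y,z+70 [-163.6 -295.7   24.7] r 165.5 theta 0.1501
ball [ 0.5006 -0.2973  0.0335] 0.0003596532309253006 1566
((34.3463134765625, 35.85788345336914), (32.8353157043457, 33.917545318603516), 11.551981925964355) [ 18  19  34  35 921]
0.075 [0.5322 0.0004 0.075 ]
0.081 [0.5315 0.0009 0.081 ]
0.085 [0.5311 0.0013 0.085 ]
pred rim centre [0.5314 0.0005 0.082 ] [354.3171 136.4209]
```

View pics/cup.png

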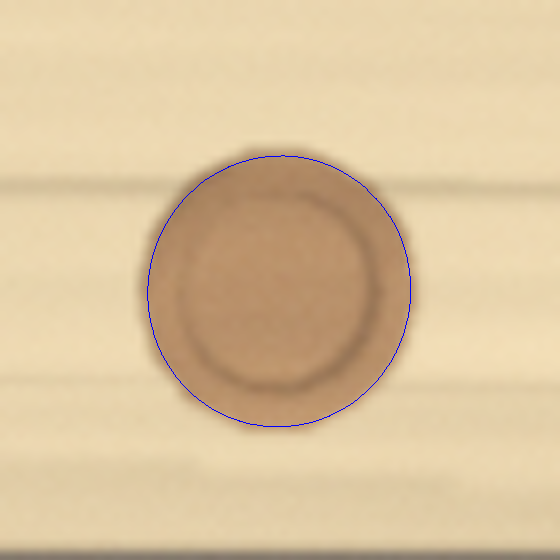

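The cup fit agrees with the geometric prediction to 0.3 px. Descending on the ball with the tips kept above the stand's rim.

>>> send_rows(
  series=[
    {"dx": 0.5, "dy": -2.9, "dz": 10, "turn": 0, "grip": 0.6},
    {"dx": 0, "dy": 0, "dz": 20, "turn": 0, "grip": 0.6},
    {"dx": 0, "dy": 0, "dz": 12, "turn": 0, "grip": 0.6},
    {"dx": 0, "dy": 0, "dz": 3, "turn": 0, "grip": 0.6},
    {"dx": 0, "dy": 0, "dz": 0, "turn": 0, "grip": 0.6},
    {"dx": 0, "dy": 0, "dz": 0, "turn": 0, "grip": 0.6},
  ],
  force=8,
)

```text
clock: 19.0
tool_pos: [0.4997, -0.2974, 0.0295]
eef_rot: [0.682, 0.732, 0.0, 0.0]
contact_force: [0.0, -0.2, 0.1]
opening: 0.599
```

>>> send_rows(
  series=[
    {"dx": 0, "dy": 0.8, "dz": 2, "turn": 0, "grip": 0.45},
    {"dx": 0, "dy": 0, "dz": 0, "turn": 0, "grip": 0.4},
    {"dx": 0, "dy": 0, "dz": 0, "turn": 0, "grip": 0.4},
  ],
  force=8,
)

```text
clock: 19.3
tool_pos: [0.5004, -0.2972, 0.0273]
eef_rot: [0.682, 0.732, 0.0, 0.0]
contact_force: [0.4, 0.2, 0.3]
opening: 0.402
```

```bash
python3 st.py; python3 - <<'E'
from st import *
p=snapshot("side"); save(p,"side17")
cv2.imwrite("pics/side17z.png",cv2.resize(p["img"][240:330,300:420,::-1],None,fx=6,fy=6,interpolation=cv2.INTER_CUBIC))
p=snapshot("wrist"); save(p,"wrist17")
E
```

```text
tcp [ 0.5004 -0.2972  0.0273] q [0.6815 0.7318 0.0001 0.0002] F [0.3565 0.1742 0.3332] M [-0.0485  0.0446  0.0161] t 19.3 open 0.4018839809469044
grasp frame x,y,z+70 [-166.5 -294.9  -23.7] r 168.2 theta -0.1411
```

View pics/side17z.png

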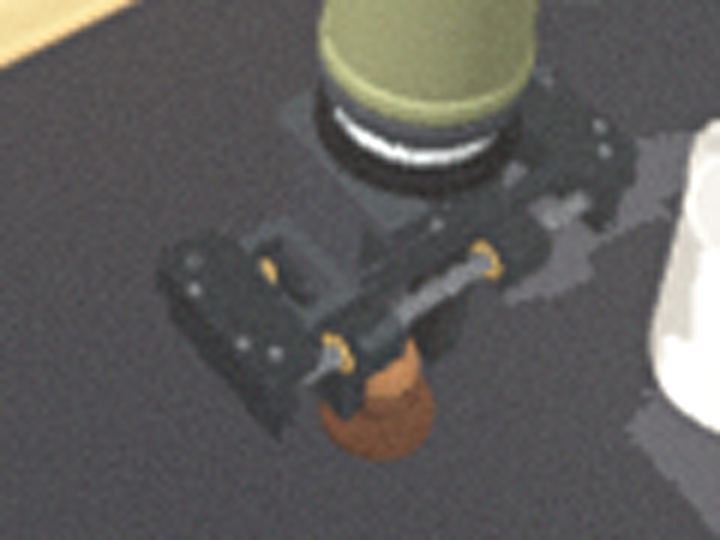

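View pics/wrist17.png

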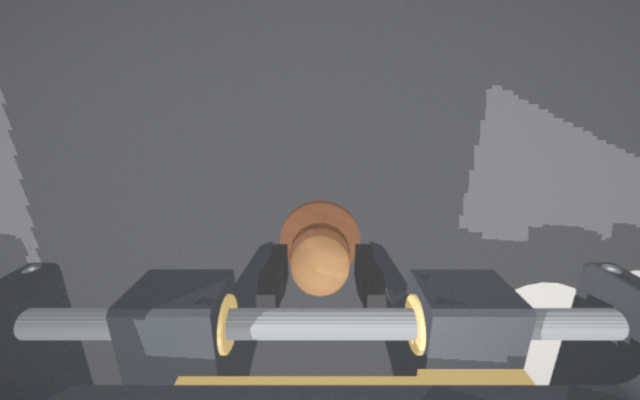

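The ball (320,265) is centred between the fingers and the mug is clear. Closing gently.

>>> send_rows(
  series=[
    {"dx": 0, "dy": 0, "dz": 0, "turn": 0, "grip": 0.36},
    {"dx": 0, "dy": 0, "dz": 0, "turn": 0, "grip": 0.33},
    {"dx": 0, "dy": 0, "dz": 0, "turn": 0, "grip": 0.28},
    {"dx": 0, "dy": 0, "dz": 0, "turn": 0, "grip": 0.2},
    {"dx": 0, "dy": 0, "dz": 0, "turn": 0, "grip": 0.2},
  ],
  force=8,
)

```text
clock: 19.9
tool_pos: [0.5, -0.2972, 0.0271]
eef_rot: [0.682, 0.732, -0.0, -0.0]
contact_force: [-1.5, 0.0, 2.0]
opening: 0.331
```

>>> send_rows(
  series=[
    {"dx": 0, "dy": 0, "dz": -3, "turn": 0, "grip": 0.2},
    {"dx": 0, "dy": 0, "dz": -5, "turn": 0, "grip": 0.2},
    {"dx": 0, "dy": 0, "dz": 0, "turn": 0, "grip": 0.2},
  ],
  force=10,
)

```text
clock: 20.2
tool_pos: [0.5009, -0.2974, 0.0359]
eef_rot: [0.682, 0.732, 0.0, 0.001]
contact_force: [1.1, -0.3, 0.2]
opening: 0.331
```

```bash
cat > ball.py <<'E'
from st import *
from scipy.optimize import least_squares
import sys
n=sys.argv[1]; st(); s=get_state()
p=snapshot("wrist"); save(p,"wrist"+n); W=cloud(p)
t=np.array(s["tool_pos"])
hsv=cv2.cvtColor(p["img"],cv2.COLOR_RGB2HSV)
m=(np.linalg.norm(W-(t+[0,0,.006]),axis=-1)<.022)&(hsv[...,1]>80)&(hsv[...,0]<25)&(W[...,2]>t[2]+.007)
P=W[m]; c0=t+[0,0,.006]
r=least_squares(lambda c:np.linalg.norm(P-c,axis=1)-.015,c0,loss="soft_l1",f_scale=.001); print("ball",r.x,"rel tcp",r.x-t,np.abs(r.fun).mean(),len(P))
E
python3 ball.py 18
```

```text
tcp [ 0.5009 -0.2974  0.0359] q [0.6815 0.7318 0.0003 0.0008] F [ 1.096  -0.3157  0.1768] M [-0.073   0.0629 -0.0091] t 20.2 open 0.33133324635550665
grasp frame x,y,z+70 [-166.1 -295.1  -15.1] r 166.8 theta -0.091
ball [ 0.5016 -0.2976  0.0422] rel tcp [ 0.0007 -0.0002  0.0063] 0.0003627300960160148 2641
```

View pics/wrist18.png

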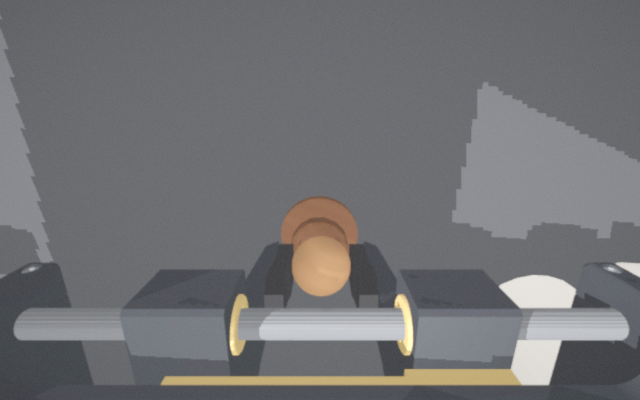

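The ball is held and has risen 8.6 mm clear of its stand. I'll lift it and carry it above the cup.

>>> send_rows(
  series=[
    {"dx": 0, "dy": 0, "dz": -10, "turn": 0, "grip": 0.2},
    {"dx": 0, "dy": 0, "dz": -20, "turn": 0, "grip": 0.2},
    {"dx": 0, "dy": 0, "dz": -35, "turn": 0, "grip": 0.2},
    {"dx": 0, "dy": 0, "dz": -35, "turn": 0, "grip": 0.2},
    {"dx": 0, "dy": 0, "dz": -25, "turn": 0, "grip": 0.2},
    {"dx": 8, "dy": 1, "dz": -10, "turn": 0, "grip": 0.2},
    {"dx": 20, "dy": 4, "dz": 0, "turn": 0, "grip": 0.2},
    {"dx": 32, "dy": 6, "dz": 0, "turn": 0, "grip": 0.2},
    {"dx": 38, "dy": 7, "dz": 0, "turn": 0, "grip": 0.2},
    {"dx": 40, "dy": 7, "dz": 0, "turn": 0, "grip": 0.2},
    {"dx": 40, "dy": 7, "dz": 0, "turn": 0, "grip": 0.2},
    {"dx": 40, "dy": 7, "dz": 0, "turn": 0, "grip": 0.2},
    {"dx": 35, "dy": 6, "dz": 0, "turn": 0, "grip": 0.2},
    {"dx": 25, "dy": 3, "dz": 0, "turn": 0, "grip": 0.2},
    {"dx": 12, "dy": 2, "dz": 0, "turn": 0, "grip": 0.2},
    {"dx": 5, "dy": 0, "dz": 0, "turn": 0, "grip": 0.2},
    {"dx": 0, "dy": 0, "dz": 0, "turn": 0, "grip": 0.2},
    {"dx": 0, "dy": 0, "dz": 0, "turn": 0, "grip": 0.2},
    {"dx": 0, "dy": 0, "dz": 0, "turn": 0, "grip": 0.2},
  ],
  force=10,
)

```text
clock: 22.15
tool_pos: [0.5291, -0.0012, 0.1701]
eef_rot: [0.683, 0.731, -0.0, 0.0]
contact_force: [0.1, -0.6, -0.4]
opening: 0.328
```

```bash
python3 ball.py 19
```

```text
tcp [ 0.5291 -0.0012  0.1701] q [ 0.6826  0.7308 -0.0003  0.0003] F [ 0.1268 -0.5913 -0.3626] M [-0.0749  0.0644  0.0171] t 22.15 open 0.328470758266878
grasp frame x,y,z+70 [-117.7   -1.5  119.1] r 167.5 theta 0.7913
ball [ 0.5298 -0.0014  0.1765] rel tcp [ 0.0007 -0.0002  0.0064] 0.0003549470973628919 2638
```

View pics/wrist19.png

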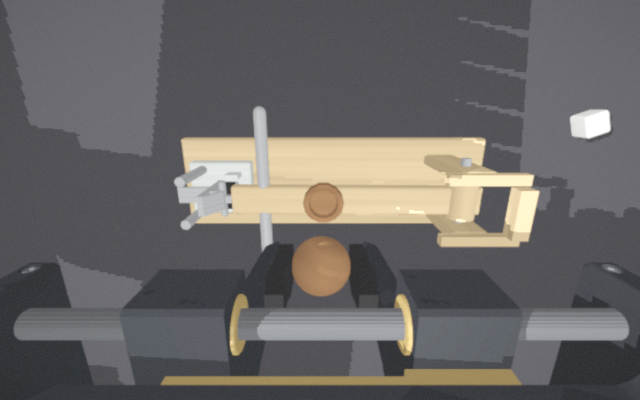

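```bash
cat > cup.py <<'E'
from st import *
import sys
def cup(p,a,b,c,d,z=.082):
    h=cv2.cvtColor(p["img"],cv2.COLOR_RGB2HSV)[b:d,a:c]
    m=((h[...,1]>90)).astype(np.uint8)
    n,l,s,_=cv2.connectedComponentsWithStats(m); i=1+np.argmax(s[1:,4]); m=(l==i).astype(np.uint8)
    cs,_=cv2.findContours(m,cv2.RETR_EXTERNAL,cv2.CHAIN_APPROX_NONE); e=cv2.fitEllipse(max(cs,key=len)); print(e,s[i])
    u,v=e[0][0]+a,e[0][1]+b
    R=np.array(p["R"]);C=-R.T@p["t"]; dd=R.T@np.array([(u-p["cx"])/K(p),(v-p["cy"])/K(p),1])
    print("px",u,v,"rim centre",C+dd*(z-C[2])/dd[2])
cup(load("wrist19"),295,175,350,230)
p=load("wrist19");print(proj(p,np.array([.5314,.0005,.082])))
E
python3 cup.py
```

```text
((28.03173065185547, 27.14118003845215), (38.565765380859375, 38.71294403076172), 170.48550415039062) [   9    8   39   39 1228]
px 323.03173065185547 202.14118003845215 rim centre [0.5317 0.0021 0.082 ]
[322.5728 204.0259]
```

>>> send_rows(
  series=[
    {"dx": 2.5, "dy": 1.9, "dz": 10, "turn": 0, "grip": 0.2},
    {"dx": 0, "dy": 0, "dz": 20, "turn": 0, "grip": 0.2},
    {"dx": 0, "dy": 0, "dz": 20, "turn": 0, "grip": 0.2},
    {"dx": 0, "dy": 0, "dz": 13, "turn": 0, "grip": 0.2},
    {"dx": 0, "dy": 0, "dz": 7, "turn": 0, "grip": 0.2},
    {"dx": 0, "dy": 0, "dz": 0, "turn": 0, "grip": 0.2},
    {"dx": 0, "dy": 0, "dz": 0, "turn": 0, "grip": 0.2},
    {"dx": 0, "dy": 0, "dz": 0, "turn": 0, "grip": 0.2},
  ],
  force=10,
)

```text
clock: 23.0
tool_pos: [0.5315, 0.0032, 0.1008]
eef_rot: [0.682, 0.732, 0.001, 0.001]
contact_force: [0.3, 0.2, 0.3]
opening: 0.331
```

```bash
python3 ball.py 20;  python3 - <<'E'
from st import *
p=snapshot("side"); save(p,"side20")
cv2.imwrite("pics/side20z.png",cv2.resize(p["img"][170:260,260:380,::-1],None,fx=6,fy=6,interpolation=cv2.INTER_CUBIC))
E
```

```text
tcp [0.5315 0.0032 0.1008] q [0.6816 0.7317 0.0006 0.0005] F [0.3072 0.1949 0.3357] M [-0.0999  0.0449  0.0255] t 23.0 open 0.331149746971894
grasp frame x,y,z+70 [-115.1    2.7   49.8] r 125.4 theta 0.4084
ball [0.5322 0.003  0.1072] rel tcp [ 0.0007 -0.0002  0.0064] 0.0003546703619282155 2637
```

View pics/wrist20.png

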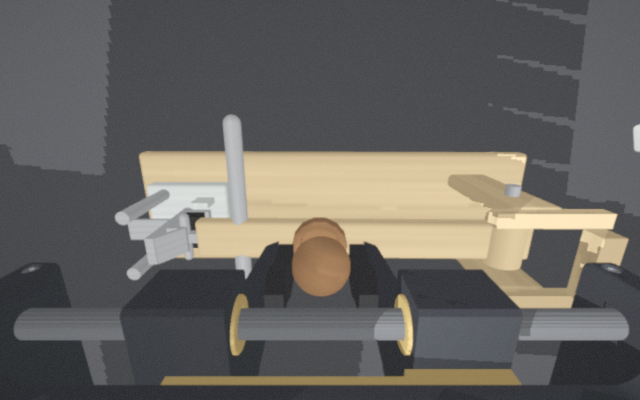

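View pics/side20z.png

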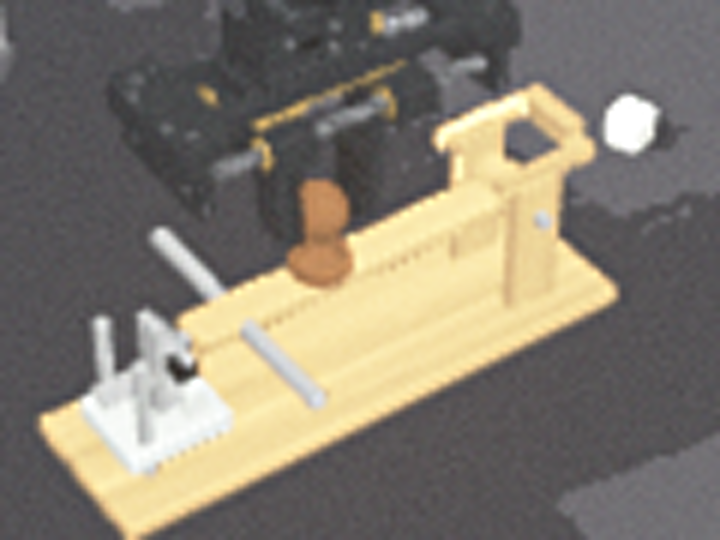

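The side view shows the ball hanging straight above the cup with the arm cocked. Small correction, then the last descent.

>>> send_rows(
  series=[
    {"dx": -1.5, "dy": -0.6, "dz": 4, "turn": 0, "grip": 0.2},
    {"dx": 0, "dy": 0, "dz": 4, "turn": 0, "grip": 0.2},
    {"dx": 0, "dy": 0, "dz": 3, "turn": 0, "grip": 0.2},
    {"dx": 0, "dy": 0, "dz": 0, "turn": 0, "grip": 0.2},
    {"dx": 0, "dy": 0, "dz": 0, "turn": 0, "grip": 0.2},
  ],
  force=10,
)

```text
clock: 23.6
tool_pos: [0.5303, 0.0017, 0.0889]
eef_rot: [0.682, 0.732, -0.0, -0.0]
contact_force: [0.8, -0.5, 0.5]
opening: 0.331
```

```bash
python3 ball.py 21
```

```text
tcp [0.5303 0.0017 0.0889] q [ 0.6816  0.7318 -0.0001 -0.0002] F [ 0.7791 -0.5469  0.514 ] M [-0.068   0.0803  0.037 ] t 23.6 open 0.3305954481014766
grasp frame x,y,z+70 [-116.3    1.3   37.9] r 122.3 theta 0.3152
ball [0.5311 0.0015 0.0953] rel tcp [ 0.0008 -0.0003  0.0064] 0.00036331444420609064 2643
```

View pics/wrist21.png

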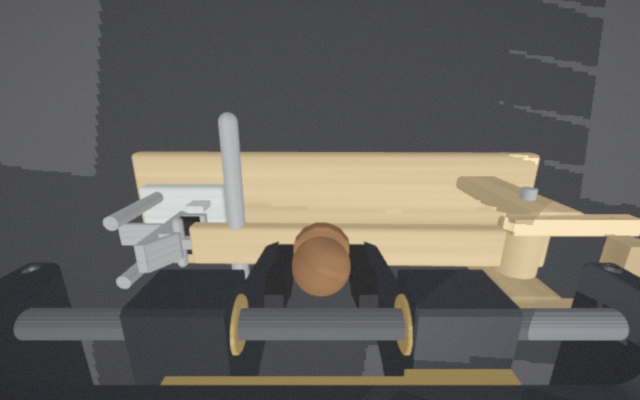

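>>> send_rows(
  series=[
    {"dx": 0, "dy": 0, "dz": 1.5, "turn": 0, "grip": 0.2},
    {"dx": 0, "dy": 0, "dz": 0, "turn": 0, "grip": 0.2},
  ],
  force=10,
)

```text
clock: 23.85
tool_pos: [0.5304, 0.0018, 0.0875]
eef_rot: [0.682, 0.732, 0.0, -0.0]
contact_force: [0.5, -0.8, 0.0]
opening: 0.331
```

>>> send_rows(
  series=[
    {"dx": 0, "dy": 0, "dz": 1, "turn": 0, "grip": 0.2},
    {"dx": 0, "dy": 0, "dz": 0, "turn": 0, "grip": 0.2},
  ],
  force=10,
)

```text
clock: 24.05
tool_pos: [0.5303, 0.0017, 0.0865]
eef_rot: [0.682, 0.732, -0.0, -0.0]
contact_force: [-0.0, 0.3, -0.1]
opening: 0.331
```

```bash
python3 ball.py 22; python3 - <<'E'
from st import *
p=snapshot("side"); save(p,"side22")
cv2.imwrite("pics/side22z.png",cv2.resize(p["img"][190:250,290:370,::-1],None,fx=9,fy=9,interpolation=cv2.INTER_CUBIC))
E
```

```text
tcp [0.5303 0.0017 0.0865] q [ 0.6816  0.7318 -0.     -0.0001] F [-0.0074  0.3386 -0.1211] M [-0.1078  0.0519  0.0215] t 24.05 open 0.3305109275511502
grasp frame x,y,z+70 [-116.2    1.3   35.5] r 121.5 theta 0.2966
ball [0.5311 0.0015 0.0929] rel tcp [ 0.0007 -0.0002  0.0064] 0.00036116240377012584 2644
```

View pics/side22z.png

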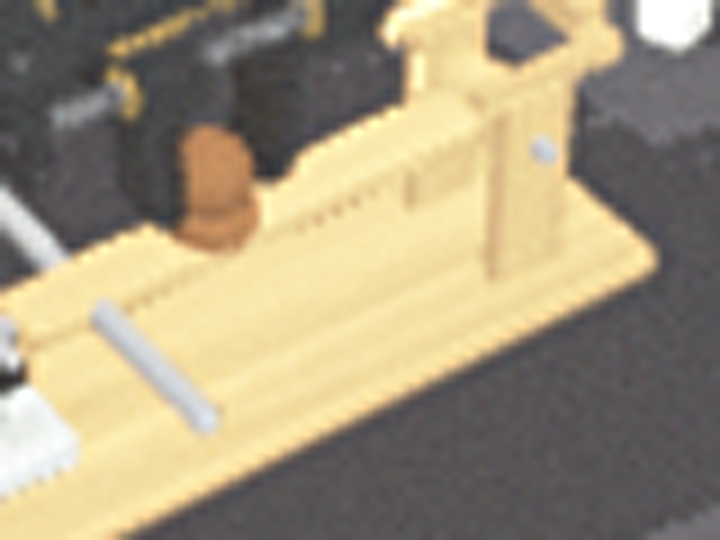

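Nearly seated. Half-millimetre steps until contact is felt.

>>> send_rows(
  series=[
    {"dx": 0, "dy": 0, "dz": 0.7, "turn": 0, "grip": 0.2},
    {"dx": 0, "dy": 0, "dz": 0, "turn": 0, "grip": 0.2},
  ],
  force=10,
)

```text
clock: 24.35
tool_pos: [0.5304, 0.0017, 0.0859]
eef_rot: [0.682, 0.732, 0.0, 0.0]
contact_force: [0.0, -0.9, 0.8]
opening: 0.331
```

>>> send_rows(
  series=[
    {"dx": 0, "dy": 0, "dz": 0.6, "turn": 0, "grip": 0.2},
    {"dx": 0, "dy": 0, "dz": 0, "turn": 0, "grip": 0.2},
  ],
  force=10,
)

```text
clock: 24.55
tool_pos: [0.5305, 0.0015, 0.0854]
eef_rot: [0.682, 0.732, 0.0, 0.0]
contact_force: [-0.0, -1.2, 2.3]
opening: 0.331
```

```bash
python3 ball.py 23
```

```text
tcp [0.5305 0.0015 0.0854] q [0.6816 0.7317 0.     0.0002] F [-0.0384 -1.2004  2.2522] M [-0.2306  0.1178 -0.0003] t 24.55 open 0.3305324496919641
grasp frame x,y,z+70 [-116.1    1.1   34.4] r 121.1 theta 0.2883
ball [0.5313 0.0013 0.0919] rel tcp [ 0.0008 -0.0002  0.0064] 0.00035171705866579426 2657
```

Contact at 2.3 N with the ball at the predicted seat height of 0.092. Releasing slowly.

>>> send_rows(
  series=[
    {"dx": 0, "dy": 0, "dz": 0, "turn": 0, "grip": 0.34},
    {"dx": 0, "dy": 0, "dz": 0, "turn": 0, "grip": 0.36},
    {"dx": 0, "dy": 0, "dz": 0, "turn": 0, "grip": 0.4},
    {"dx": 0, "dy": 0, "dz": 0, "turn": 0, "grip": 0.45},
    {"dx": 0, "dy": 0, "dz": 0, "turn": 0, "grip": 0.5},
  ],
  force=5,
)

```text
clock: 25.1
tool_pos: [0.5304, 0.0018, 0.0852]
eef_rot: [0.682, 0.732, 0.0, -0.0]
contact_force: [0.3, -0.3, -0.1]
opening: 0.494
```

```bash
python3 ball.py 24
```

```text
tcp [0.5304 0.0018 0.0852] q [ 0.6815  0.7318  0.     -0.0001] F [ 0.341  -0.3009 -0.0763] M [-0.1064  0.0615 -0.0043] t 25.1 open 0.4936266125741481
grasp frame x,y,z+70 [-116.2    1.4   34.2] r 121.1 theta 0.2865
ball [0.5312 0.0007 0.0917] rel tcp [ 0.0009 -0.0012  0.0065] 0.000361080072473053 2624
```

View pics/wrist24.png

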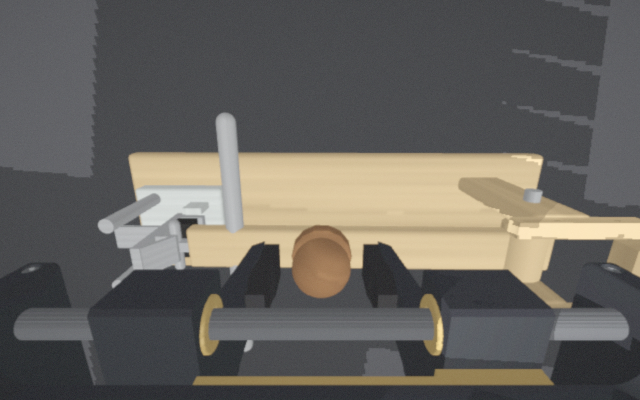

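The ball settled at (0.5312, 0.0007, 0.0917), on the predicted cup site. Backing straight up.

>>> send_rows(
  series=[
    {"dx": 0, "dy": 0, "dz": -3, "turn": 0, "grip": 0.52},
    {"dx": 0, "dy": 0, "dz": -8, "turn": 0, "grip": 0.52},
    {"dx": 0, "dy": 0, "dz": -15, "turn": 0, "grip": 0.52},
    {"dx": 0, "dy": 0, "dz": -30, "turn": 0, "grip": 0.52},
    {"dx": 0, "dy": 0, "dz": -40, "turn": 0, "grip": 0.52},
    {"dx": 0, "dy": 0, "dz": -40, "turn": 0, "grip": 0.52},
    {"dx": -15, "dy": 0, "dz": -10, "turn": 0, "grip": 0.52},
    {"dx": -30, "dy": 0, "dz": 0, "turn": 0, "grip": 0.52},
    {"dx": -10, "dy": 0, "dz": 0, "turn": 0, "grip": 0.52},
    {"dx": 0, "dy": 0, "dz": 0, "turn": 0, "grip": 0.52},
    {"dx": 0, "dy": 0, "dz": 0, "turn": 0, "grip": 0.52},
    {"dx": 0, "dy": 0, "dz": 0, "turn": 0, "grip": 0.52},
  ],
  force=5,
)

```text
clock: 26.35
tool_pos: [0.534, -0.0515, 0.2307]
eef_rot: [0.681, 0.732, -0.0, -0.001]
contact_force: [-0.9, -0.3, -1.0]
opening: 0.519
```

```bash
python3 - <<'E'
from st import *
from scipy.optimize import least_squares
st()
p=snapshot("wrist"); save(p,"wrist25"); W=cloud(p)
hsv=cv2.cvtColor(p["img"],cv2.COLOR_RGB2HSV)
m=(np.linalg.norm(W-[.531,.0007,.092],axis=-1)<.025)&(W[...,2]>.093)&(hsv[...,1]>80); P=W[m]
r=least_squares(lambda c:np.linalg.norm(P-c,axis=1)-.015,[.531,0,.092],loss="soft_l1",f_scale=.001); print("ball",r.x,np.abs(r.fun).mean(),len(P))
p=snapshot("side"); save(p,"side25")
cv2.imwrite("pics/side25z.png",cv2.resize(p["img"][100:320,150:460,::-1],None,fx=2.5,fy=2.5,interpolation=cv2.INTER_CUBIC))
q=load("side1"); W0=cloud(q);W1=cloud(p)
for t in ["robot_toy","helmet_toy","mug","mouse","die","gamepad"]:
    o=[]
    a=regions_of(p,t)
    print(t,[(round(x["score"],2),np.median(W1[x["pixels"]&(p["depth"]>0)],0)) for x in a[:1]])
E
```

```text
tcp [ 0.534  -0.0515  0.2307] q [ 0.6809  0.7324 -0.     -0.0009] F [-0.9471 -0.2842 -0.9851] M [-0.046   0.0225 -0.0177] t 26.35 open 0.5190616511840259
grasp frame x,y,z+70 [-116.3  -52.1  179.7] r 214.0 theta 0.9965
ball [0.5312 0.0007 0.0917] 0.0003699129260264932 853
robot_toy [(0.97, array([0.4657, 0.2984, 0.0914]))]
helmet_toy [(0.66, array([0.659 , 0.342 , 0.1167]))]
mug [(0.71, array([ 0.6449, -0.3606,  0.0594]))]
mouse [(0.8, array([ 0.3605, -0.4666,  0.0305]))]
die [(0.59, array([0.7783, 0.0716, 0.0174]))]
gamepad [(0.85, array([0.3404, 0.4054, 0.0322]))]
```

View pics/wrist25.png

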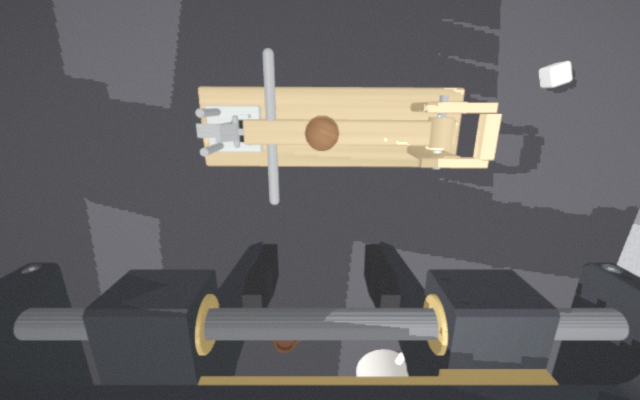

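View pics/side25z.png

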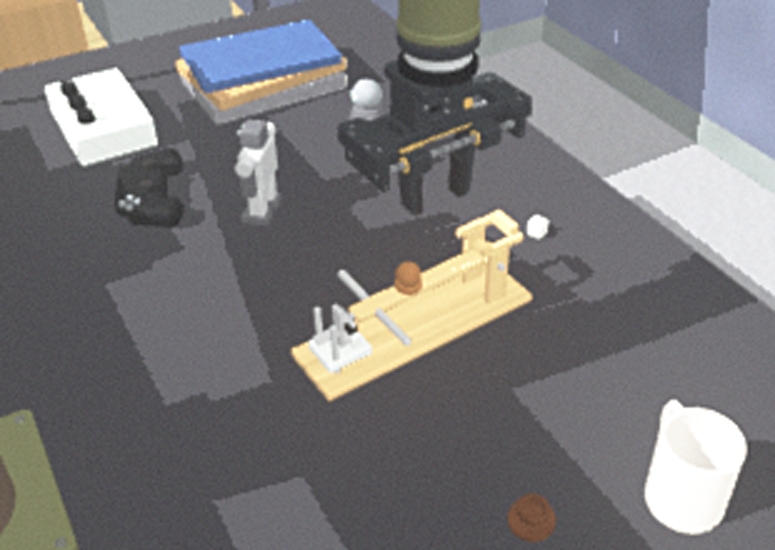

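Both views show the catapult cocked with the hook over the pin (wrist view, 235,131). The ball sits in the cup (322,133), the gripper is clear, and the stand and bystanders are where they were. I'm handing it in.

```bash
python3 -c "
from plant import *
print(finish_job())"
```

```text
the job is handed in; nothing more can be done
None
```

The catapult is cocked and loaded, and I handed the job in at about 27 s of the 61 s. `finish_job` gives no verdict, so the result rests on the checks below.

**What I did**
- **Cocking:** I gripped the right half of the crossbar and drew it down its arc in small steps. The wrist picture showed the hook snap over the pin, and the force then rose from about 7 to 9.9 N as the pin met the buffer. I eased it up until the hook took the load, then let go.
- **Loading:** I picked the ball off its stand and lowered it into the cup until I felt 2.3 N. Then I released it and backed straight up.

**Last checks**
- **Arm:** It was still down with the hook over the pin and the gripper well clear.
- **Ball:** Its measured centre was (0.5312, 0.0007, 0.0917) m, about 0.5 mm from where I worked out the cup to be.
- **Bystanders:** Five measured within 4 mm of their first positions. The helmet toy, partly hidden by the gripper, differed by about 6 mm sideways. Only its helmet showed, so its height reading is not comparable.

**What did not go cleanly**
- **Overshoot on the hook:** While easing up I went about half a millimetre too far and pulled up with 9 N beyond the spring. I estimate about 13 N on the hook against the 16 N limit, and I backed off at once.
- **Bar height:** Once the arm was drawn down, the camera put the bar about 3 mm higher than the gripper's own reading. The bar probably slipped a little in the grip, and I went by the camera.

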